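Stack, chock and clamp round bars on a V-rack

ROBOT

A 6-joint arm with a two-finger parallel gripper is mounted at the origin on the work surface. World frame = base frame: x ahead of the robot, y to its left, z up, the work surface at z = 0. Lengths are in m, angles in rad, forces in N, time in s.
With the tool pointing down it reaches from about 0.3 to 0.875 m from the base axis. Payload 6.4 kg.
Tool frame: the origin (TCP) lies on the centre line of the jaws, within the pads' length; the fingertips stand 19 mm ahead of it and the grasp point (between the pads) is the TCP; z points along the fingers, y is the direction in which the jaws open and shut (so a half turn about z gives the same grasp; the last joint's range is limited). The gripper opens to 88 mm and grips with 3 to 60 N. Pads are 18 mm wide; open, the fingers measure 123 mm over their backs; the gripper's body (75 mm by 187 mm) begins 45 mm behind the grasp point.
Start: joints at [-0.206, 0.181, 1.607, -0, 1.354, -0.206], TCP at [0.575, 0, 0.258] pointing down, gripper open.
Joint ranges: [-2.99, 2.99], [-0.89, 2.07], [0.3, 2.58], [-1.14, 4.28], [0, 2.63], [-3.12, 3.12]. Speed limits (rad/s): [2.57, 2.57, 3.01, 3.14, 3.14, 3.14].

INTERFACE

Orientations are given as a unit quaternion [x, y, z, w].
In Python, from plant import r gives the robot as it stands.
- The arm moves only by the tool play_rows, never from a script. Its argument "series" is a list of rows, each an object of numbers: "dx", "dy", "dz": the shift along the world's x, y, z in cm; "yaw": the turn about the world's z in rad. In form: [{"dx": .., "dy": .., "dz": .., "yaw": ..}, ...]. A call has 1 to 5 rows; each row shifts and turns the commanded pose from where the row before left it; what a row does not reach is not made up. A row lasts 1/8 s, in which the tool goes at most 62.5 mm and 10.7 degrees, less where a joint would pass 70% of its speed; a pose out of reach is approached as far as the arm can. A call is refused whole if a number of a shift passes 6.25 or a number of a turn 0.188, either way. A call with a gripper value outside its range is refused whole. "hand" is the opening, from -1 (shut) to 1 (fully open), set as the call begins (left out, the last holds). The fingers move at their own pace and stop on an object; "force" is the grip in N (left out, the last holds). Time passes only in rows, so rows that do not move let the fingers close. It gives the time, the measured TCP pose, the force and the opening at its end, in the units of the state.
- r.sense(): the state, without advancing time (a new reading comes with each control period).
- r.grab_frame(name): name is "scene" or "side" or "wrist"; returns (picture, depth): 384x512x3 uint8, blue, green, red; 384x512 float32, m along the optical axis (not along the pixel's ray), 0 where there is no reading.
- r.calibration(name): a dict with "mtx" (3x3 intrinsics, pixels), "dist" ([k1, k2, p1, p2, k3] as OpenCV has them; the pictures are not rectified), "R" (3x3) and "t" (3): a world point X has camera coordinates R X + t. Camera axes: x right, y down, z forward; pixel columns grow to the right and rows downward; lengths in m; the calibration is good to about 2 mm. A picture is of the moment at which its call begins: read the wrist's pose just before it. calibration takes no time and is no camera call; for the wrist camera it gives the pose at the moment of the call.
- r.sign_off(): hands the job in, once; it reports no verdict.
Trained networks look in the newest picture that a camera, given by its name, has taken for a name from the list of things; names that differ only in an ending like _2 or _b are one class to them, and where a whole thing is asked for, a point or a joint stands for the part that bears it (a point fixed in the world has none). Each returns a list of dicts, best first, with "p" (0 to 1); they miss things now and then, are a little off and sometimes report something else, mostly with a low value. They report only what shows in the picture. A call takes as long as a camera call.
- r.search_frame(name, camera): "bbox" ([left, top, right, bottom] in pixels, round what is visible of it).
- r.cut_out(name, camera): "mask" (384x512 bool, what is visible of it) and "bbox" ([left, top, right, bottom] in pixels, round what is visible of it).
The state is a dict: "time_s": time; "joint_positions": joint angles; "joint_vel": joint speeds; "effort": joint torques, N m; "ee_pos": TCP position; "ee_rot": TCP orientation; "force": force on the tool from outside, world axes, zero at the start; "wrist_torque": the same for the moment, N m; "finger_gap": finger opening in m.
Only numpy, scipy, OpenCV 4.12 (cv2) and the standard library are available. Lean on these libraries where they do the work, as an engineer would, in place of code of your own. Each camera call takes 0.05 s, during which the arm holds its last target.

TASK

Load the V-rack for drilling: lift the sprung clamp bar by its knob and, while it is up, swing it aside to its open side; then lay every round bar from the plywood tray along the rack's V notches (one in each of the two outer notches, any third in the middle) and chock that layer with the notched wooden batten, level and centred across the bars. Lay the thick steel roller along the bars' direction, centred in the V on top of the batten, then swing the raised clamp bar back and lower it so that its foot presses the roller down. Lay things down gently, never dropping them, and do not disturb the tools, bolts, block and bottle standing around.

Things in the scene. Friction and masses are not known exactly. Their poses are not given: they have to be found in the camera images.
- rack: Fixed V-rack: base plate 150 x 210 x 10 mm with two dark rails across it (14 mm thick, 52 mm high, at its x = +50 and -50 mm; open between), each with three 90-degree V notches 66 mm apart in y, for bars lying along its x. A 22 mm post, 255 mm high, stands at x = +135 mm. Origin: centre of underside; x towards the post (away from the robot), y left. Place and yaw vary.
- v_left (a point): Where a bar's axis lies when centred in the left notch pair (rack x = 0, y = +66 mm, 55 mm above the table). Axes as the rack's.
- v_mid (a point): The same for the middle notch pair (rack y = 0).
- v_right (a point): The same for the right notch pair (rack y = -66 mm).
- post_axis (a point): Top centre of the post, on the vertical axis about which the clamp bar turns (255 mm above the table).
- clamp_swing (a joint): Angle of the clamp bar about the post (rad): 0 = over the middle of the rack (pointing along rack -x), growing anticlockwise seen from above, its free end swinging to the rack's right (-y) side; stop at 1.8. At 1.5 it is well aside and clear of the loading. Stays where left (friction 0.12 N m). Starts between 0 and 0.3.
- clamp_lift (a joint): Height of the clamp bar above its lower stop (m), 0 to 0.070. A damped spring (4 N at 0, 8 N at 0.070, plus 2.5 N weight) always pulls it down, aside too. The foot rests on a properly laid roller at about 0.018; to pass over the roller the bar must be up by 0.035 or more.
- clamp_knob (a point): Centre of the upright round black knob, 26 mm in diameter and 50 mm high, on the free end of the flat clamp bar (24 mm wide), 135 mm from the post axis. With lift 0 it spans 157 to 207 mm above the table. It moves with the bar. Right below it, under the bar, is the foot: an inverted shallow rubber V, 30 mm long, that fits over the top of the roller.
- shaft1_mid (a point): Centre of a plain round aluminium bar, 32 mm in diameter, 170 mm long, about 0.36 kg; x lies along it. It starts in a notch of the plywood tray, its axis 32 mm above the table. Two or three such identical bars are there; an absent one is None.
- shaft2_mid (a point): Another such round bar, or None.
- shaft3_mid (a point): Another such round bar, or None.
- stock: Fixed plywood tray 190 x 210 mm, base 6 mm thick, with two notched wooden strips (about 31 mm high, at its x = +50 and -50 mm, open between) that hold the bars along its x in three places 66 mm apart in y. Origin: centre of underside. It lies left or right of the rack.
- kit: Fixed black rubber mat 220 x 260 x 3 mm on the other side of the rack. Two dark V plates (14 mm thick, at its x = +35 and -35 mm, y = -65 mm) hold the roller along its x; the batten stands around y = +65 mm. Origin: centre of underside.
- batten_grip (a point): Centre of the block (46 mm wide in y, 56 mm in x, 26 mm high) on the deck of the wooden chock batten; grip it across the 46 mm. Batten: 200 mm long (y), 56 wide (x), 62 high, 0.25 kg, alike either way round, underside 49 mm below this point. Three inverted V notches below, 66 mm apart in y, drop over the bars; seated, this point is 49 mm above the bars' axes. Starts lengthways along the mat's x.
- batten_v (a point): Where the roller's axis lies when centred in the shallow 120-degree V (56 mm long, along the batten's x) in the top of the batten's block: 76 mm above the batten's underside, 14 mm above the block's top edges. Axes as the batten's.
- roller_mid (a point): Centre of the plain steel roller, 44 mm in diameter, 120 mm long, about 0.55 kg; x lies along it. It starts in the V plates on the mat, its axis 45 mm above the table.

How it is judged:
By the outcome, as a careful person would: the job done as asked, in the order asked, and still so for the second after the job is handed in, with the robot touching nothing.
Of shaft1, shaft2, shaft3 only 2 to 3 are there at a start; the rules pass over those that are not, and their reading is None.
At some moment in a run one of batten may be knocked a few centimetres aside while the robot is not near it.
It also fails if it takes over 210 s, if anything falls off the work surface, if the arm or the gripper's body presses on something with over 40 N, if the wrist force passes 120 N, or if a joint passes its speed limit or range.

## Working session

There is one attempt and no reset: what is moved stays moved. The work goes in short steps, Python scripts to look and compute and a tool call to move; the robot and the scene stay as the last step left them, time stands still between calls to the robot, and variables do not carry over. Pictures are saved under pics/ and viewed, and the job is handed in when it is done.

Besides the shell and the picture viewer there is one more tool, called after "Request:" by a JSON object that holds its "name" and its "arguments", one argument or row to a line. play_rows: Moves the arm, as the interface text tells. Its arguments: {"type":"object","properties":{"series":{"type":"array"},"hand":{"type":"number"},"force":{"type":"number"}},"required":["series"]}

```bash
ls; mkdir -p pics; python3 - <<'E'
from plant import r
import cv2
s=r.sense(); print(s)
for c in ["scene","side","wrist"]:
    im,d=r.grab_frame(c); cv2.imwrite(f"pics/a_{c}.png",im)
    k=r.calibration(c); print(c,k)
E
```

```text
pics
{'time_s': 0.0, 'joint_positions': array([-2.06322842e-01,  1.81531245e-01,  1.60799287e+00,  2.26066294e-06,
        1.35377703e+00, -2.06334673e-01]), 'joint_vel': array([-0.00017198, -0.0006174 , -0.00095358, -0.00117829,  0.00231833,
       -0.00198697]), 'effort': array([-5.85923790e-04, -4.33866942e+01, -3.41848969e+01,  7.00952648e-02,
        3.87157314e-02, -1.54040990e-04]), 'ee_pos': array([5.74507311e-01, 1.08151322e-04, 2.56822924e-01]), 'ee_rot': array([ 7.07102513e-01,  7.07110534e-01, -4.66557334e-04, -7.15582516e-04]), 'force': array([ 0.19917594, -0.49563176,  0.52569761]), 'wrist_torque': array([-0.02920599, -0.00925678, -0.01675496]), 'finger_gap': 0.08821606652047852}
scene {'mtx': array([[370.03438812,   0.        , 258.55416288],
       [  0.        , 370.03438812, 189.72658697],
       [  0.        ,   0.        ,   1.        ]]), 'dist': array([-0.12108037,  0.        ,  0.        ,  0.        ,  0.        ]), 'R': array([[-0.83305935,  0.55308595, -0.01039501],
       [ 0.473533  ,  0.70327047, -0.5302614 ],
       [-0.28596962, -0.4466616 , -0.84777049
[... 292 characters left out ...]
  0.        ]), 'R': array([[ 0.99840879, -0.05617886, -0.00488079],
       [-0.03852604, -0.61635024, -0.78652916],
       [ 0.04117803,  0.78546567, -0.61753385]]), 't': array([-0.55145633,  0.18218762,  1.56315497])}
wrist {'mtx': array([[298.69166684,   0.        , 259.53921792],
       [  0.        , 298.69166684, 192.07174612],
       [  0.        ,   0.        ,   1.        ]]), 'dist': array([0.0013993, 0.       , 0.       , 0.       , 0.       ]), 'R': array([[ 9.99999935e-01,  2.18489200e-04, -2.87089320e-04],
       [ 2.84996760e-04, -9.66336584e-01,  2.57281025e-01],
       [-2.21211787e-04, -2.57281090e-01, -9.66336583e-01]]), 't': array([-0.5738287 , -0.03515962,  0.38831141])}
```

View pics/a_scene.png

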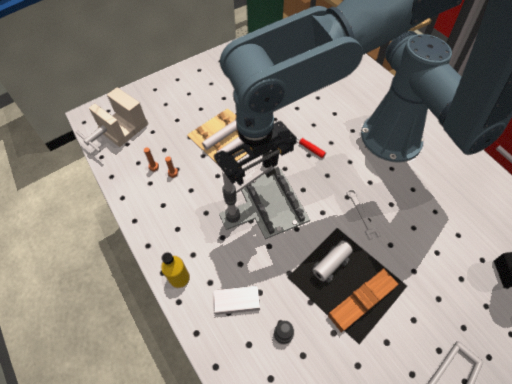

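View pics/a_side.png

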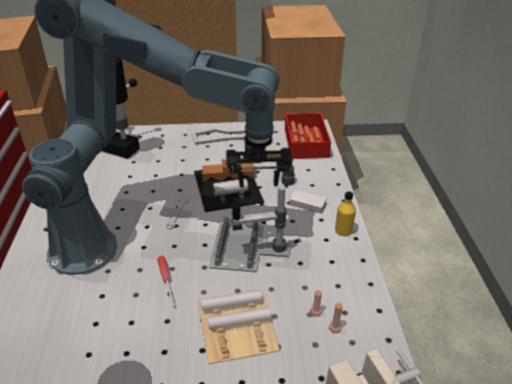

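View pics/a_wrist.png

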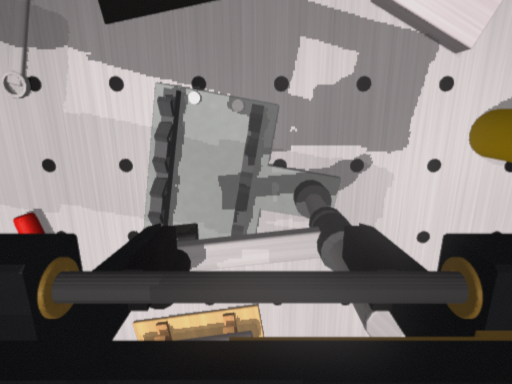

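```bash
cat > h.py <<'E'
from plant import r
import numpy as np, cv2
np.set_printoptions(precision=4,suppress=True)
def cloud(c):
    im,d=r.grab_frame(c); k=r.calibration(c)
    h,w=d.shape
    u,v=np.meshgrid(np.arange(w),np.arange(h))
    p=cv2.undistortPoints(np.stack([u.ravel(),v.ravel()],1).astype(np.float32)[:,None],k["mtx"],k["dist"])[:,0]
    X=np.c_[p,np.ones(len(p))]*d.reshape(-1,1)
    W=(X-k["t"])@k["R"]
    W=W.reshape(h,w,3); W[d==0]=np.nan
    return im,d,W,k
def proj(P,k):
    rv,_=cv2.Rodrigues(k["R"]); return cv2.projectPoints(np.atleast_2d(P).astype(float),rv,k["t"],k["mtx"],k["dist"])[0][:,0]
def st():
    s=r.sense(); R=quat(s["ee_rot"]); 
    print("t",round(s["time_s"],2),"tcp",s["ee_pos"],"jaw yaw",round(np.arctan2(R[1,1],R[0,1]),4),"F",s["force"],"gap",round(s["finger_gap"],4),"q",s["joint_positions"])
def quat(q):
    from scipy.spatial.transform import Rotation as Ro
    return Ro.from_quat(q).as_matrix()
E
python3 - <<'E'
from h import *
for c in ["scene","side"]:
    im,d,W,k=cloud(c)
    for n in ["rack","clamp_knob","shaft1_mid","stock","kit","batten_grip","roller_mid"]:
        for o in r.cut_out(n,c)[:3]:
            m=o["mask"]; P=W[m]; P=P[~np.isnan(P[:,0])]
            print(c,n,round(o["p"],2),np.round(o["bbox"]),m.sum(),np.median(P,0) if len(P) else None, P.min(0) if len(P) else None,P.max(0) if len(P) else None)
st()
E
```

```text
scene rack 0.93 [221. 150. 313. 240.] 4142 [ 0.5352 -0.0233  0.0128] [ 0.4092 -0.1555 -0.0028] [0.6777 0.1016 0.2543]
scene clamp_knob 0.85 [224. 160. 277. 198.] 516 [ 0.5642 -0.0381  0.1572] [ 0.4495 -0.1595  0.0009] [0.6573 0.0093 0.2449]
scene stock 0.95 [184. 108. 248. 161.] 1068 [ 0.5154 -0.3753  0.0071] [ 0.409  -0.4402 -0.0047] [ 0.6677 -0.0305  0.3455]
scene kit 0.72 [292. 228. 408. 341.] 4858 [0.4911 0.3048 0.0032] [ 0.3515  0.1696 -0.004 ] [0.6109 0.4617 0.068 ]
scene kit 0.34 [221. 151. 273. 204.] 655 [ 0.5644 -0.0389  0.1572] [ 0.4495 -0.1639 -0.0059] [0.6573 0.0276 0.3384]
scene batten_grip 0.94 [328. 270. 398. 335.] 1679 [0.5043 0.3807 0.0399] [0.3653 0.3435 0.0005] [0.5869 0.4123 0.0704]
side clamp_knob 0.67 [228. 200. 288. 226.] 641 [ 0.5532 -0.0551  0.1561] [ 0.49   -0.0799 -0.0017] [0.6544 0.1539 0.2105]
side clamp_knob 0.31 [202. 157. 254. 181.] 489 [0.4588 0.3578 0.0368] [0.3891 0.3404 0.0022] [0.5846 0.4132 0.0693]
side shaft1_mid 0.53 [209. 187. 291. 272.] 3690 [ 0.5362 -0.0484  0.0131] [ 0.4195 -0.1311 -0.0061] [0.6913 0.2589 0.2576]
side stock 0.7 [196. 295. 277. 364.] 2953 [ 0.4973 -0.3698  0.0064] [ 0.3889 -0.4433 -0.0042] [ 0.601  -0.2366  0.0515]
side stock 0.66 [212. 182. 244. 197.] 344 [0.4836 0.2336 0.0566] [ 0.4288 -0.0133 -0.0008] [0.5484 0.3373 0.2452]
side kit 0.9 [198. 169. 268. 214.] 1524 [0.4709 0.246  0.0034] [ 0.3595 -0.0561 -0.0081] [0.6101 0.4239 0.2089]
side kit 0.55 [210. 185. 289. 275.] 3611 [ 0.5377 -0.0488  0.0134] [ 0.4199 -0.131  -0.0047] [0.6829 0.1997 0.2576]
side batten_grip 0.82 [202. 162. 253. 180.] 428 [0.4539 0.3554 0.0365] [ 0.3898 -0.0359  0.0033] [0.5804 0.4056 0.3098]
side roller_mid 0.93 [212. 181. 246. 196.] 296 [0.4768 0.2328 0.0568] [0.4288 0.2087 0.0333] [0.5451 0.2582 0.0729]
t 0.95 tcp [0.575  0.     0.2577] jaw yaw 0.0 F [ 0.4297 -0.1931  0.182 ] gap 0.0878 q [-0.2063  0.1808  1.607  -0.      1.3538 -0.2063]
```

Request:
{"name": "play_rows", "arguments": {
  "series": [
    {"dx": -4,"dz": 5},
    {"dx": -6,"dz": 5},
    {"dx": -6,"dz": 5},
    {"dx": -6,"dz": 4},
    {"dx": -2}
  ]
}}

```text
validation failed for argument at $.se...
```

Request:
{"name": "play_rows", "arguments": {
  "series": [
    {"dx": -4,"dy": 0,"dz": 5,"yaw": 0},
    {"dx": -6,"dy": 0,"dz": 5,"yaw": 0},
    {"dx": -6,"dy": 0,"dz": 5,"yaw": 0},
    {"dx": -6,"dy": 0,"dz": 4,"yaw": 0},
    {"dx": -2,"dy": 0,"dz": 0,"yaw": 0}
  ]
}}

```text
time_s: 1.58
ee_pos: [0.3669, 0.0, 0.4247]
ee_rot: [0.707, 0.707, 0.002, 0.003]
force: [0.6, -0.4, 0.0]
finger_gap: 0.088
```

```bash
python3 - <<'E'
from h import *
st()
np.savez_compressed
D={}
for c in ["scene","side","wrist"]:
    im,d,W,k=cloud(c); cv2.imwrite(f"pics/b_{c}.png",im); D[c]=W; D[c+"im"]=im
np.savez("cl.npz",**D)
# combined top-view height map, max z
P=np.concatenate([D[c].reshape(-1,3) for c in ["scene","side","wrist"]]); 
C=np.concatenate([D[c+"im"].reshape(-1,3) for c in ["scene","side","wrist"]])
ok=(~np.isnan(P[:,0]))&(P[:,0]>0.3)&(P[:,0]<0.8)&(abs(P[:,1])<0.5)&(P[:,2]<0.27); P=P[ok];C=C[ok]
o=np.argsort(P[:,2]); 
img=np.zeros((500,800,3),np.uint8); hm=np.zeros((500,800),np.uint8)
u=((0.5-P[:,1])*800).astype(int); v=((0.8-P[:,0])*1000*0.8).astype(int)
for i in o: 
    img[v[i]:v[i]+2,u[i]:u[i]+2]=C[i]; 
cv2.imwrite("pics/b_top.png",img)
E
```

```text
t 1.57 tcp [0.3669 0.     0.4247] jaw yaw -0.0001 F [ 0.6021 -0.3558  0.0326] gap 0.088 q [-0.3267 -0.4138  1.815  -0.0001  1.7331 -0.3266]
```

View pics/b_top.png

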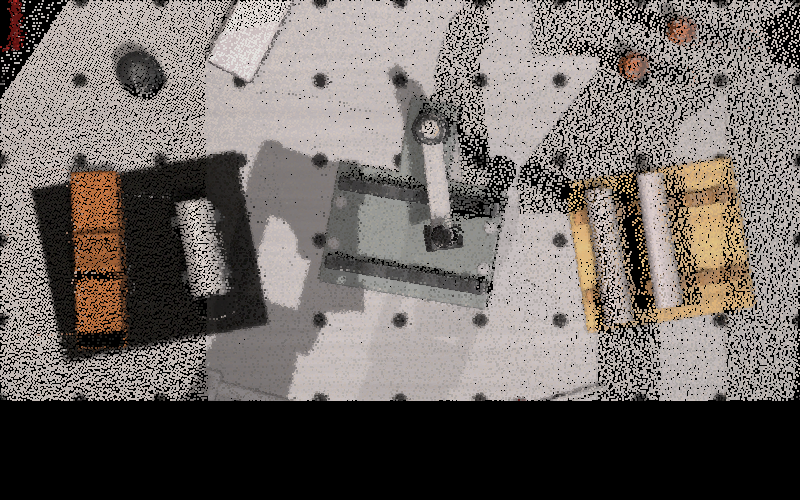

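View pics/b_wrist.png

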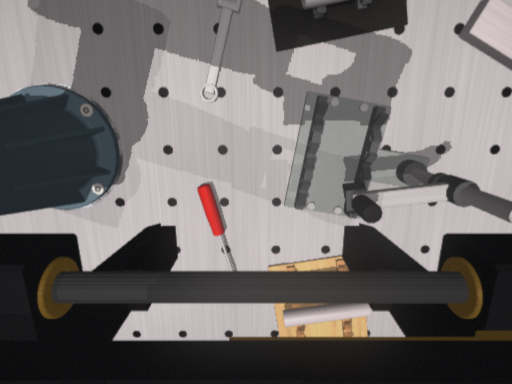

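View pics/b_scene.png

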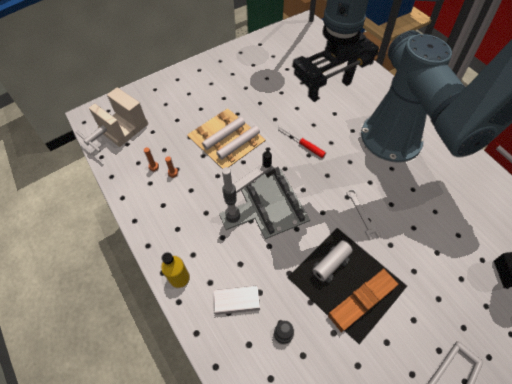

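```bash
cat > fit.py <<'E'
from h import *
from scipy.optimize import least_squares
D=np.load("cl.npz")
def box(W,lo,hi):
    P=W.reshape(-1,3); P=P[~np.isnan(P[:,0])]
    return P[np.all((P>lo)&(P<hi),1)]
def circ(P,rr):
    f=lambda q:np.hypot(P[:,0]-q[0],P[:,1]-q[1])-rr
    return least_squares(f,P[:,:2].mean(0),loss="soft_l1",f_scale=0.002).x
for c in ["scene","side","wrist"]:
    W=D[c]
    print("==",c)
    for z in [(.02,.05),(.05,.1),(.1,.15),(.165,.19),(.2,.25)]:
        P=box(W,(.60,-.08,z[0]),(.68,0,z[1]))
        if len(P)>15: print("post",z,len(P),P.mean(0),circ(P,.011), np.ptp(P[:,:2],0))
    # knob
    P=box(W,(.45,-.09,.165),(.54,-.02,.215))
    if len(P)>10:
        print("knob",len(P),P.min(0),P.max(0),circ(P[P[:,2]<.2],.013),P[P[:,2]>.203].mean(0))
    # rails tops
    P=box(W,(.38,-.15,.047),(.62,.12,.056)); 
    P=P[np.hypot(P[:,0]-.64,P[:,1]+.0375)>.03]
    if len(P)>50:
        def f(q):
            cx,cy,a=q; x=(P[:,0]-cx)*np.cos(a)+(P[:,1]-cy)*np.sin(a)
            y=-(P[:,0]-cx)*np.sin(a)+(P[:,1]-cy)*np.cos(a)
            return np.r_[np.maximum(abs(abs(x)-.05)-.005,0)+.1*(abs(abs(x)-.05)), .3*np.maximum(abs(y)-.105,0)]
        s=least_squares(f,[.507,-.014,-.17],loss="soft_l1",f_scale=0.003)
        cx,cy,a=s.x
        print("rack",len(P),s.x,"post from rack",cx+.135*np.cos(a),cy+.135*np.sin(a))
        y=-(P[:,0]-cx)*np.sin(a)+(P[:,1]-cy)*np.cos(a); print("y range",np.percentile(y,[0,1,5,95,99,100]))
        x=(P[:,0]-cx)*np.cos(a)+(P[:,1]-cy)*np.sin(a); print("x pct",np.percentile(x[x>0],[2,50,98]),np.percentile(x[x<0],[2,50,98]))
    # bars, cyl fit
    def cyl(P,rr,z0,init):
        def f(q):
            px,py,a,zc=q
            lat=-(P[:,0]-px)*np.sin(a)+(P[:,1]-py)*np.cos(a)
            return np.hypot(lat,P[:,2]-zc)-rr
        s=least_squares(f,[*init,z0],loss="soft_l1",f_scale=.002)
        px,py,a,zc=s.x
        t=(P[:,0]-px)*np.cos(a)+(P[:,1]-py)*np.sin(a)
        m=abs(f(s.x))<.004
        lo,hi=np.percentile(t[m],[.5,99.5]); mid=(lo+hi)/2
        return np.array([px+mid*np.cos(a),py+mid*np.sin(a),zc]),a,hi-lo,m.sum()
    for nm,(y0,x0,rr,z0) in {"barA":(-.257,.49,.016,.032),"barB":(-.324,.502,.016,.032),"roller":(.246,.49,.022,.045)}.items():
        P=box(W,(.38,y0-.05,.02 if rr<.02 else .03),(.62,y0+.05,.075))
        l=(P[:,1]-y0)-.17*(-1)*(P[:,0]-x0)*1
        P=P[abs(l)<rr+.004]
        if len(P)>60: print(nm,*cyl(P,rr,z0,(x0,y0,-.17 if 'b' in nm else .17)))
E
python3 fit.py
```

```text
== scene
post (0.02, 0.05) 139 [ 0.6429 -0.0292  0.0378] [ 0.6423 -0.0302] [0.0429 0.0418]
post (0.05, 0.1) 56 [ 0.6423 -0.03    0.075 ] [ 0.6388 -0.0383] [0.019  0.0145]
post (0.1, 0.15) 94 [ 0.6427 -0.026   0.1311] [ 0.6416 -0.0313] [0.0559 0.0236]
post (0.165, 0.19) 101 [ 0.6422 -0.0309  0.1747] [ 0.6402 -0.0355] [0.0345 0.0345]
post (0.2, 0.25) 90 [ 0.6423 -0.0303  0.2251] [ 0.6387 -0.0383] [0.019  0.0149]
knob 131 [ 0.4931 -0.0637  0.1653] [ 0.5184 -0.039   0.2123] [ 0.5046 -0.0539] [ 0.5056 -0.0511  0.2071]
rack 185 [ 0.507  -0.0118 -0.167 ] post from rack 0.6400886266033031 -0.03424865830896007
y range [-0.0899 -0.0887 -0.0817  0.0848  0.0874  0.0882]
x pct [0.0429 0.0502 0.0567] [-0.0567 -0.0497 -0.043 ]
barA [ 0.4811 -0.2594  0.0327] 0.16217999118358783 0.1660179389723655 299
barB [ 0.5015 -0.3237  0.0323] 0.13987844053699755 0.1636133563056396 266
roller [0.4914 0.2507 0.0444] 0.21721784518593065 0.11710333594482941 539
== side
post (0.02, 0.05) 131 [ 0.6366 -0.0484  0.0361] [ 0.6369 -0.0477] [0.042  0.0455]
post (0.05, 0.1) 84 [ 0.6375 -0.0454  0.0742] [ 0.6379 -0.0373] [0
[... 963 characters left out ...]
post (0.1, 0.15) 232 [ 0.6278 -0.0265  0.1294] [ 0.6344 -0.033 ] [0.0408 0.0339]
post (0.165, 0.19) 506 [ 0.6312 -0.0352  0.1746] [ 0.6367 -0.0374] [0.0334 0.0349]
post (0.2, 0.25) 664 [ 0.6307 -0.0353  0.2263] [ 0.639  -0.0384] [0.0143 0.0217]
knob 578 [ 0.4914 -0.066   0.1651] [ 0.5158 -0.0405  0.2084] [ 0.5051 -0.0541] [ 0.5038 -0.0529  0.2058]
rack 413 [ 0.5043 -0.0218 -0.1778] post from rack 0.6372157895203984 -0.045676908760657886
y range [-0.0825 -0.081  -0.0784  0.0939  0.0955  0.0965]
x pct [0.0429 0.0492 0.0571] [-0.0566 -0.0498 -0.0431]
barB [ 0.4967 -0.3245  0.0308] 0.15376333378022133 0.16040499541546888 1013
roller [0.4991 0.2482 0.0428] 0.060231748500558 0.07454208387512162 80
```

Request:
{"name": "play_rows", "arguments": {
  "series": [
    {"dx": 3.5,"dy": -1.4,"dz": -4.1,"yaw": 0.03},
    {"dx": 3.5,"dy": -1.4,"dz": -4.1,"yaw": 0.03},
    {"dx": 3.5,"dy": -1.3,"dz": -4.1,"yaw": 0.03},
    {"dx": 3.2,"dy": -1.2,"dz": -4.1,"yaw": 0.024},
    {"dx": 0,"dy": 0,"dz": 0,"yaw": 0}
  ]
}}

```text
time_s: 2.35
ee_pos: [0.5042, -0.0529, 0.251]
ee_rot: [0.666, 0.746, -0.002, -0.005]
force: [0.2, -0.3, -0.1]
finger_gap: 0.0881
```

```bash
python3 - <<'E'
from h import *
st()
im,d,W,k=cloud("wrist"); cv2.imwrite("pics/c_wrist.png",im)
P=W.reshape(-1,3); P=P[~np.isnan(P[:,0])]; m=np.all((P>(.45,-.1,.16))&(P<(.54,0,.22)),1); P=P[m]
print(len(P), P.min(0) if len(P) else 0,P.max(0) if len(P) else 0)
E
```

```text
t 2.35 tcp [ 0.5042 -0.0529  0.251 ] jaw yaw 0.1135 F [ 0.2234 -0.3292 -0.085 ] gap 0.0881 q [-0.339   0.0411  1.7748  0.      1.337  -0.4525]
2236 [ 0.4918 -0.0652  0.16  ] [ 0.5399 -0.0382  0.2119]
```

View pics/c_wrist.png

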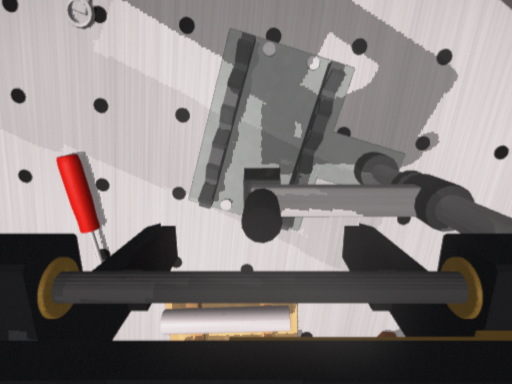

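Request:
{"name": "play_rows", "arguments": {
  "series": [
    {"dx": 0,"dy": 0,"dz": -3.3,"yaw": 0},
    {"dx": 0,"dy": 0,"dz": -3.3,"yaw": 0},
    {"dx": 0,"dy": 0,"dz": 0,"yaw": 0}
  ]
}}

```text
time_s: 2.78
ee_pos: [0.5037, -0.0523, 0.1905]
ee_rot: [0.666, 0.746, -0.001, -0.001]
force: [0.5, 0.4, 0.3]
finger_gap: 0.0879
```

Request:
{"name": "play_rows", "arguments": {
  "series": [
    {"dx": 0,"dy": 0,"dz": 0,"yaw": 0},
    {"dx": 0,"dy": 0,"dz": 0,"yaw": 0},
    {"dx": 0,"dy": 0,"dz": 0,"yaw": 0},
    {"dx": 0,"dy": 0,"dz": 0,"yaw": 0},
    {"dx": 0,"dy": 0,"dz": 0,"yaw": 0}
  ],
  "hand": -1,
  "force": 50
}}

```text
time_s: 3.4
ee_pos: [0.505, -0.053, 0.1914]
ee_rot: [0.666, 0.746, 0.0, 0.0]
force: [0.2, 0.8, -1.3]
finger_gap: 0.0406
```

Request:
{"name": "play_rows", "arguments": {
  "series": [
    {"dx": 0,"dy": 0,"dz": 0,"yaw": 0},
    {"dx": 0,"dy": 0,"dz": 0,"yaw": 0},
    {"dx": 0,"dy": 0,"dz": 0,"yaw": 0},
    {"dx": 0,"dy": 0,"dz": 0,"yaw": 0}
  ]
}}

```text
time_s: 3.9
ee_pos: [0.5048, -0.053, 0.1911]
ee_rot: [0.666, 0.746, -0.0, -0.0]
force: [-1.3, -0.7, 0.4]
finger_gap: 0.0252
```

Request:
{"name": "play_rows", "arguments": {
  "series": [
    {"dx": 0,"dy": 0,"dz": 1.1,"yaw": 0},
    {"dx": 0,"dy": 0,"dz": 1.1,"yaw": 0},
    {"dx": 0,"dy": 0,"dz": 1.1,"yaw": 0},
    {"dx": 0,"dy": 0,"dz": 1.1,"yaw": 0},
    {"dx": 0,"dy": 0,"dz": 1.1,"yaw": 0}
  ]
}}

```text
time_s: 4.53
ee_pos: [0.5048, -0.0526, 0.2446]
ee_rot: [0.666, 0.746, 0.0, -0.001]
force: [6.8, -0.1, -14.4]
finger_gap: 0.0248
```

```bash
python3 - <<'E'
from h import *
st()
im,d,W,k=cloud("side"); cv2.imwrite("pics/d_side.png",im)
s=r.sense(); p=s["ee_pos"]; c=np.array([.6388,-.038]); v=p[:2]-c; R=np.hypot(*v); a=np.arctan2(v[1],v[0])%(2*np.pi); print(R,a,"swing",a-(np.pi-.17))
prev=p[:2]
n=10; end=np.pi-.17+1.6
for i in range(1,n+1):
    b=a+(end-a)*i/n; q=c+R*np.array([np.cos(b),np.sin(b)]); print((q-prev)*100,(end-a)/n); prev=q
E
```

```text
t 4.53 tcp [ 0.5048 -0.0526  0.2446] jaw yaw 0.1138 F [  6.7702  -0.1044 -14.428 ] gap 0.0248 q [-0.3386  0.042   1.7873  0.0009  1.3136 -0.4526]
0.13461907727180808 3.2515736316557433 swing 0.2799809780659501
[ 0.3109 -1.7483] 0.13200190219340496
[ 0.5383 -1.6922] 0.13200190219340496
[ 0.7563 -1.6066] 0.13200190219340496
[ 0.9612 -1.4931] 0.13200190219340496
[ 1.1494 -1.3536] 0.13200190219340496
[ 1.3175 -1.1905] 0.13200190219340496
[ 1.4627 -1.0067] 0.13200190219340496
[ 1.5825 -0.8055] 0.13200190219340496
[ 1.6748 -0.5902] 0.13200190219340496
[ 1.7379 -0.3646] 0.13200190219340496
```

View pics/d_side.png

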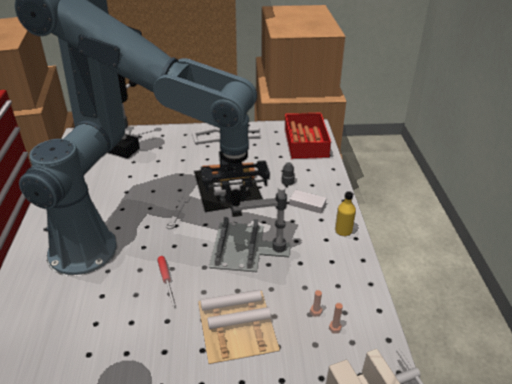

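Request:
{"name": "play_rows", "arguments": {
  "series": [
    {"dx": 0.31,"dy": -1.75,"dz": 0,"yaw": 0.132},
    {"dx": 0.54,"dy": -1.69,"dz": 0,"yaw": 0.132},
    {"dx": 0.76,"dy": -1.61,"dz": 0,"yaw": 0.132},
    {"dx": 0.96,"dy": -1.49,"dz": 0,"yaw": 0.132},
    {"dx": 1.15,"dy": -1.35,"dz": 0,"yaw": 0.132}
  ]
}}

```text
time_s: 5.2
ee_pos: [0.5416, -0.1315, 0.2442]
ee_rot: [0.386, 0.922, 0.001, -0.002]
force: [3.4, 2.3, -10.5]
finger_gap: 0.0249
```

Request:
{"name": "play_rows", "arguments": {
  "series": [
    {"dx": 1.32,"dy": -1.19,"dz": 0,"yaw": 0.132},
    {"dx": 1.46,"dy": -1.01,"dz": 0,"yaw": 0.132},
    {"dx": 1.58,"dy": -0.81,"dz": 0,"yaw": 0.132},
    {"dx": 1.67,"dy": -0.59,"dz": 0,"yaw": 0.132},
    {"dx": 1.74,"dy": -0.36,"dz": 0,"yaw": 0.132}
  ]
}}

```text
time_s: 5.82
ee_pos: [0.6191, -0.1713, 0.2436]
ee_rot: [0.067, 0.998, 0.001, -0.002]
force: [1.6, 0.1, -9.1]
finger_gap: 0.025
```

```bash
python3 - <<'E'
from h import *
st()
im,d,W,k=cloud("side"); cv2.imwrite("pics/e_side.png",im)
E
```

```text
t 5.83 tcp [ 0.6191 -0.1713  0.2436] jaw yaw 1.4375 F [ 1.6249  0.1045 -9.119 ] gap 0.025 q [-0.4543  0.3425  1.4367 -0.0001  1.367  -1.8918]
```

View pics/e_side.png

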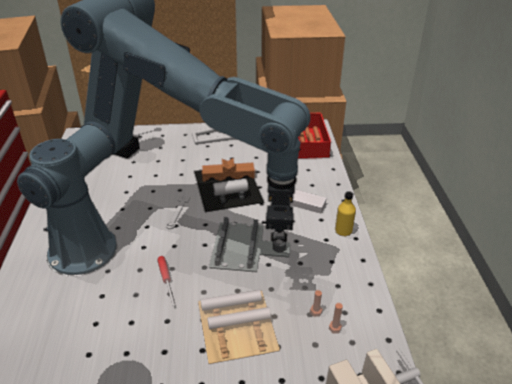

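Request:
{"name": "play_rows", "arguments": {
  "series": [
    {"dx": 0,"dy": 0,"dz": -1.1,"yaw": 0},
    {"dx": 0,"dy": 0,"dz": -1.1,"yaw": 0},
    {"dx": 0,"dy": 0,"dz": -1.1,"yaw": 0},
    {"dx": 0,"dy": 0,"dz": -1.0,"yaw": 0},
    {"dx": 0,"dy": 0,"dz": -1.0,"yaw": 0}
  ]
}}

```text
time_s: 6.5
ee_pos: [0.6196, -0.1715, 0.1928]
ee_rot: [0.068, 0.998, -0.0, -0.0]
force: [0.5, 0.1, -2.6]
finger_gap: 0.025
```

Request:
{"name": "play_rows", "arguments": {
  "series": [
    {"dx": 0,"dy": 0,"dz": 0,"yaw": 0},
    {"dx": 0,"dy": 0,"dz": 0,"yaw": 0},
    {"dx": 0,"dy": 0,"dz": 0,"yaw": 0},
    {"dx": 0,"dy": 0,"dz": 0,"yaw": 0},
    {"dx": 0,"dy": 0,"dz": 0,"yaw": 0}
  ],
  "hand": 0.3
}}

```text
time_s: 7.12
ee_pos: [0.62, -0.1715, 0.1935]
ee_rot: [0.068, 0.998, -0.0, 0.0]
force: [-0.1, -0.2, -1.5]
finger_gap: 0.0571
```

Request:
{"name": "play_rows", "arguments": {
  "series": [
    {"dx": 0,"dy": 0,"dz": 5,"yaw": 0},
    {"dx": 0,"dy": 0,"dz": 6,"yaw": 0},
    {"dx": 0,"dy": -4,"dz": 4,"yaw": 0},
    {"dx": 0,"dy": -6,"dz": 0,"yaw": 0},
    {"dx": 0,"dy": -1,"dz": 0,"yaw": 0}
  ]
}}

```text
time_s: 7.75
ee_pos: [0.6192, -0.2851, 0.3434]
ee_rot: [0.07, 0.998, -0.001, 0.0]
force: [0.2, 0.8, -0.3]
finger_gap: 0.0577
```

```bash
cat > bars.py <<'E'
from h import *
from scipy.optimize import least_squares
import sys
def cyl(P,rr,z0,init,L):
    def f(q):
        px,py,a,zc=q
        lat=-(P[:,0]-px)*np.sin(a)+(P[:,1]-py)*np.cos(a)
        return np.hypot(lat,P[:,2]-zc)-rr
    s=least_squares(f,[*init,z0],loss="soft_l1",f_scale=.002)
    px,py,a,zc=s.x
    t=(P[:,0]-px)*np.cos(a)+(P[:,1]-py)*np.sin(a)
    m=abs(f(s.x))<.004
    lo,hi=np.percentile(t[m],[.3,99.7]); mid=(lo+hi)/2
    return np.array([px+mid*np.cos(a),py+mid*np.sin(a),zc]),a,hi-lo,m.sum()
def fitcyl(W,x0,y0,a0,rr,z0,L):
    P=W.reshape(-1,3); P=P[~np.isnan(P[:,0])]
    t=(P[:,0]-x0)*np.cos(a0)+(P[:,1]-y0)*np.sin(a0); l=-(P[:,0]-x0)*np.sin(a0)+(P[:,1]-y0)*np.cos(a0)
    P=P[(abs(t)<L/2+.02)&(abs(l)<rr+.004)&(P[:,2]>z0-rr*.6)&(P[:,2]<z0+rr+.006)]
    return cyl(P,rr,z0,(x0,y0,a0),L) if len(P)>60 else None
E
python3 - <<'E'
from bars import *
st()
for c in ["wrist","scene","side"]:
    im,d,W,k=cloud(c); cv2.imwrite(f"pics/f_{c}.png",im)
    print(c,"A",fitcyl(W,.488,-.258,.165,.016,.032,.17)); print(c,"B",fitcyl(W,.502,-.323,.165,.016,.032,.17))
E
```

```text
t 7.75 tcp [ 0.6192 -0.2851  0.3434] jaw yaw 1.4303 F [ 0.1729  0.8043 -0.2881] gap 0.0577 q [-0.6048  0.3661  1.2069 -0.0008  1.5675 -2.0351]
wrist A (array([ 0.4879, -0.2576,  0.0311]), np.float64(0.1551023172021959), np.float64(0.1522976145539532), np.int64(2984))
wrist B (array([ 0.4994, -0.3226,  0.031 ]), np.float64(0.15583113406917323), np.float64(0.16940585059461521), np.int64(3266))
scene A (array([ 0.4805, -0.2602,  0.0329]), np.float64(0.15587654637688067), np.float64(0.17062869873561937), np.int64(444))
scene B (array([ 0.5015, -0.3234,  0.0323]), np.float64(0.15492390194518765), np.float64(0.16772603682237555), np.int64(355))
side A (array([ 0.4802, -0.2605,  0.031 ]), np.float64(0.16410953082502153), np.float64(0.16687407954579037), np.int64(636))
side B (array([ 0.5002, -0.3231,  0.0313]), np.float64(0.15900470779181522), np.float64(0.16680228608235775), np.int64(655))
```

View pics/f_wrist.png

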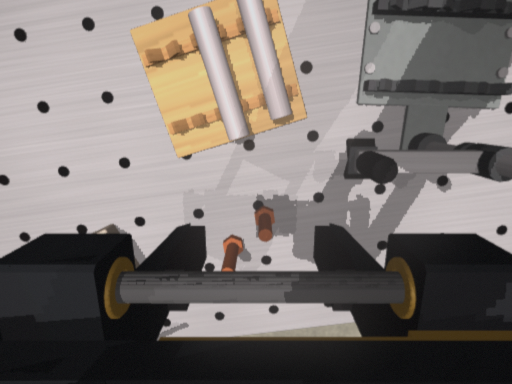

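View pics/f_scene.png

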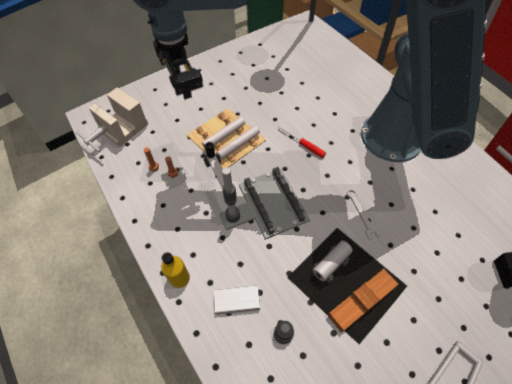

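Request:
{"name": "play_rows", "arguments": {
  "series": [
    {"dx": 0.5,"dy": 5.5,"dz": 1,"yaw": 0},
    {"dx": 0.5,"dy": 5.8,"dz": 1,"yaw": 0},
    {"dx": 0,"dy": 5.8,"dz": 1,"yaw": 0},
    {"dx": 0,"dy": 5.8,"dz": 1,"yaw": 0},
    {"dx": 0,"dy": 5,"dz": 1,"yaw": 0}
  ]
}}

```text
time_s: 8.52
ee_pos: [0.6289, 0.0018, 0.3935]
ee_rot: [0.067, 0.998, 0.0, -0.0]
force: [-0.4, 0.1, -0.0]
finger_gap: 0.057
```

```bash
cat > rack.py <<'E'
from h import *
from scipy.optimize import least_squares
def rackpts(W):
    P=W.reshape(-1,3); P=P[~np.isnan(P[:,0])]
    return P[np.all((P>(.38,-.15,.0465))&(P<(.60,.12,.056)),1)]
def pose(P,post=None):
    def f(q):
        cx,cy,a=q; x=(P[:,0]-cx)*np.cos(a)+(P[:,1]-cy)*np.sin(a); y=-(P[:,0]-cx)*np.sin(a)+(P[:,1]-cy)*np.cos(a)
        e=[np.maximum(abs(abs(x)-.05)-.006,0)+.1*abs(abs(x)-.05)]
        # tops exist only between notches: fold y
        e.append(.3*np.maximum(abs(y)-.105,0))
        if post is not None: e.append(3*np.array([cx+.135*np.cos(a)-post[0],cy+.135*np.sin(a)-post[1]]))
        return np.concatenate(e)
    return least_squares(f,[.506,-.015,-.17],loss="soft_l1",f_scale=.003).x
E
python3 - <<'E'
from rack import *
st()
im,d,W,k=cloud("wrist"); cv2.imwrite("pics/g_wrist.png",im)
P=rackpts(W); print(len(P),pose(P))
for post in [None,(.6388,-.038)]:
    q=pose(P,post); cx,cy,a=q
    x=(P[:,0]-cx)*np.cos(a)+(P[:,1]-cy)*np.sin(a); y=-(P[:,0]-cx)*np.sin(a)+(P[:,1]-cy)*np.cos(a)
    print(q,np.percentile(x[x>0],[2,98]),np.percentile(x[x<0],[2,98]))
h,_=np.histogram(y,bins=np.arange(-.112,.113,.004)); print(list(zip(np.round(np.arange(-.112,.108,.004),3),h)))
np.save("rk.npy",W)
E
```

```text
t 8.53 tcp [0.6289 0.0018 0.3935] jaw yaw 1.4369 F [-0.4274  0.1158 -0.0326] gap 0.057 q [-0.1859  0.2283  1.2821  0.0007  1.6317 -1.6228]
1428 [ 0.5064 -0.0137 -0.1698]
[ 0.5064 -0.0137 -0.1698] [0.0431 0.0565] [-0.057 -0.043]
[ 0.5061 -0.0152 -0.1699] [0.0432 0.0566] [-0.057 -0.043]
[(np.float64(-0.112), np.int64(0)), (np.float64(-0.108), np.int64(0)), (np.float64(-0.104), np.int64(0)), (np.float64(-0.1), np.int64(0)), (np.float64(-0.096), np.int64(0)), (np.float64(-0.092), np.int64(0)), (np.float64(-0.088), np.int64(0)), (np.float64(-0.084), np.int64(38)), (np.float64(-0.08), np.int64(56)), (np.float64(-0.076), np.int64(66)), (np.float64(-0.072), np.int64(6)), (np.float64(-0.068), np.int64(0)), (np.float64(-0.064), np.int64(0)), (np.float64(-0.06), np.int64(0)), (np.float64(-0.056), np.int64(0)), (np.float64(-0.052), np.int64(0)), (np.float64(-0.048), np.int64(33)), (np.float64(-0.044), np.int64(46)), (np.float64(-0.04), np.int64(72)), (np.float64(-0.036), np.int64(53)), (np.float64(-0.032), np.int64(39)), (np.float64(-0.028), np.int64(52)), (np.float64(-0.024), np.int64(55)), (np
[... 399 characters left out ...]
p.int64(59)), (np.float64(0.028), np.int64(53)), (np.float64(0.032), np.int64(52)), (np.float64(0.036), np.int64(49)), (np.float64(0.04), np.int64(44)), (np.float64(0.044), np.int64(56)), (np.float64(0.048), np.int64(60)), (np.float64(0.052), np.int64(54)), (np.float64(0.056), np.int64(50)), (np.float64(0.06), np.int64(9)), (np.float64(0.064), np.int64(0)), (np.float64(0.068), np.int64(0)), (np.float64(0.072), np.int64(0)), (np.float64(0.076), np.int64(0)), (np.float64(0.08), np.int64(0)), (np.float64(0.084), np.int64(53)), (np.float64(0.088), np.int64(64)), (np.float64(0.092), np.int64(47)), (np.float64(0.096), np.int64(14)), (np.float64(0.1), np.int64(0)), (np.float64(0.104), np.int64(0))]
```

View pics/g_wrist.png

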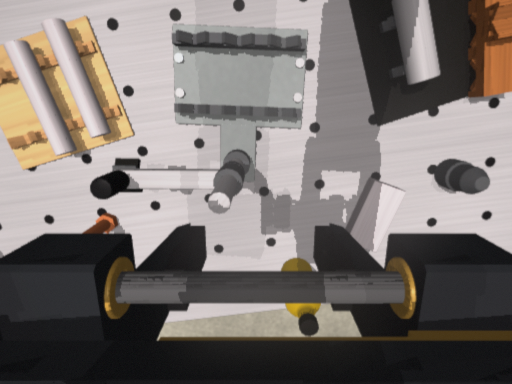

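```bash
cat > rk2.py <<'E'
from rack import *
def circ(P,rr):
    f=lambda q:np.hypot(P[:,0]-q[0],P[:,1]-q[1])-rr
    return least_squares(f,P[:,:2].mean(0),loss="soft_l1",f_scale=0.002).x
def ana(W,name):
    P=W.reshape(-1,3); P=P[~np.isnan(P[:,0])]
    b=lambda lo,hi:P[np.all((P>lo)&(P<hi),1)]
    q=b((.6,-.08,.06),(.68,0,.11)); 
    if len(q)>20: print(name,"post",circ(q,.011))
    q=b((.6,-.08,.205),(.68,0,.25)); 
    if len(q)>20: print(name,"postup",circ(q,.011))
    q=b((.6,-.08,.2525),(.68,0,.26)); 
    if len(q)>5: print(name,"posttop",q.mean(0),np.ptp(q,axis=0))
    R=rackpts(W); cx,cy,a=.5061,-.0152,-.17
    y=-(R[:,0]-cx)*np.sin(a)+(R[:,1]-cy)*np.cos(a); x=(R[:,0]-cx)*np.cos(a)+(R[:,1]-cy)*np.sin(a)
    for s,nm in((x>0,"far"),(x<0,"near")):
        ys=np.sort(y[s]); 
        if len(ys)<20: continue
        g=np.diff(ys); i=np.sort(np.argsort(g)[-3:]); print(name,nm,len(ys),"ends",ys[[0,-1]],"gaps",[(round(ys[j],4),round(ys[j+1],4),round((ys[j]+ys[j+1])/2,4)) for j in i])
E
python3 - <<'E'
from rk2 import *
D=np.load("cl.npz")
for c in ["scene","side","wrist"]: ana(D[c],c)
ana(np.load("rk.npy"),"now")
for c in ["scene","side"]:
    im,d,W,k=cloud(c); ana(W,c+"2")
E
```

```text
scene post [ 0.6388 -0.0381]
scene postup [ 0.6387 -0.0383]
scene posttop [ 0.6393 -0.0365  0.2555] [0.0208 0.0201 0.0054]
scene far 100 ends [-0.0515  0.0912] gaps [(np.float64(-0.0418), np.float64(-0.0372), np.float64(-0.0395)), (np.float64(-0.0108), np.float64(0.0146), np.float64(0.0019)), (np.float64(0.0571), np.float64(0.0803), np.float64(0.0687))]
scene near 109 ends [-0.0866  0.0916] gaps [(np.float64(-0.0776), np.float64(-0.0493), np.float64(-0.0635)), (np.float64(-0.0096), np.float64(0.0164), np.float64(0.0034)), (np.float64(0.0558), np.float64(0.0796), np.float64(0.0677))]
side post [ 0.638  -0.0375]
side postup [ 0.6385 -0.0369]
side posttop [ 0.6385 -0.0407  0.255 ] [0.019  0.0234 0.0064]
side far 55 ends [-0.0912  0.0482] gaps [(np.float64(-0.0825), np.float64(-0.0583), np.float64(-0.0704)), (np.float64(-0.0172), np.float64(0.0089), np.float64(-0.0042)), (np.float64(0.0289), np.float64(0.0386), np.float64(0.0338))]
side near 71 ends [-0.0909  0.0863] gaps [(np.float64(-0.0825), np.float64(-0.0576), np.float64(-0.0701)), (np.float64(-0.0162), np.float64(0.0119), np.float6
[... 1688 characters left out ...]
np.float64(-0.0636)), (np.float64(-0.014), np.float64(0.0134), np.float64(-0.0003)), (np.float64(0.0544), np.float64(0.083), np.float64(0.0687))]
side2 postup [ 0.6384 -0.0372]
side2 posttop [ 0.6389 -0.0391  0.2549] [0.0182 0.0228 0.0051]
side2 far 71 ends [-0.0908  0.0867] gaps [(np.float64(-0.084), np.float64(-0.0576), np.float64(-0.0708)), (np.float64(-0.018), np.float64(0.0125), np.float64(-0.0027)), (np.float64(0.047), np.float64(0.079), np.float64(0.063))]
side2 near 71 ends [-0.0896  0.0871] gaps [(np.float64(-0.085), np.float64(-0.0539), np.float64(-0.0694)), (np.float64(-0.0162), np.float64(0.0039), np.float64(-0.0062)), (np.float64(0.0477), np.float64(0.0764), np.float64(0.0621))]
```

Request:
{"name": "play_rows", "arguments": {
  "series": [
    {"dx": -3,"dy": -5.2,"dz": -0.5,"yaw": 0.06},
    {"dx": -3,"dy": -5.2,"dz": -0.5,"yaw": 0.06},
    {"dx": -3,"dy": -5.2,"dz": -0.5,"yaw": 0.06},
    {"dx": -3,"dy": -5.2,"dz": -0.5,"yaw": 0.06},
    {"dx": -2.9,"dy": -5.2,"dz": -0.5,"yaw": 0.05}
  ],
  "hand": 0.3
}}

```text
time_s: 9.3
ee_pos: [0.4791, -0.2641, 0.3675]
ee_rot: [-0.077, 0.997, 0.0, -0.0]
force: [0.5, -0.0, 0.6]
finger_gap: 0.0572
```

Request:
{"name": "play_rows", "arguments": {
  "series": [
    {"dx": 0,"dy": 0,"dz": -5,"yaw": 0},
    {"dx": 0,"dy": 0,"dz": -6,"yaw": 0},
    {"dx": 0,"dy": 0,"dz": -6,"yaw": 0},
    {"dx": 0,"dy": 0,"dz": -6,"yaw": 0},
    {"dx": 0,"dy": 0,"dz": 0,"yaw": 0}
  ]
}}

```text
time_s: 9.93
ee_pos: [0.4771, -0.26, 0.1332]
ee_rot: [-0.076, 0.997, 0.004, -0.004]
force: [-0.5, -0.1, 1.3]
finger_gap: 0.0569
```

```bash
python3 - <<'E'
from h import *
st()
E
```

```text
t 9.93 tcp [ 0.4771 -0.26    0.1332] jaw yaw 1.7234 F [-0.5297 -0.0627  1.3018] gap 0.0569 q [-0.7173  0.2654  1.7788 -0.0002  1.1092 -2.4407]
```

Request:
{"name": "play_rows", "arguments": {
  "series": [
    {"dx": 0.2,"dy": 0,"dz": -3,"yaw": 0},
    {"dx": 0,"dy": 0,"dz": -2.5,"yaw": 0},
    {"dx": 0,"dy": 0,"dz": -2,"yaw": 0},
    {"dx": 0,"dy": 0,"dz": -1.5,"yaw": 0},
    {"dx": 0,"dy": 0,"dz": 0,"yaw": 0}
  ]
}}

```text
time_s: 10.55
ee_pos: [0.4831, -0.2628, 0.0488]
ee_rot: [-0.077, 0.997, -0.0, 0.0]
force: [0.1, 0.3, -0.5]
finger_gap: 0.0572
```

```bash
python3 - <<'E'
from h import *
st()
for c in ["wrist","side"]:
    im,d,W,k=cloud(c); cv2.imwrite(f"pics/i_{c}.png",im)
E
```

```text
t 10.55 tcp [ 0.4831 -0.2628  0.0488] jaw yaw 1.724 F [ 0.0795  0.2503 -0.4858] gap 0.0572 q [-0.7141  0.4081  1.7985 -0.0001  0.9348 -2.4381]
```

View pics/i_wrist.png

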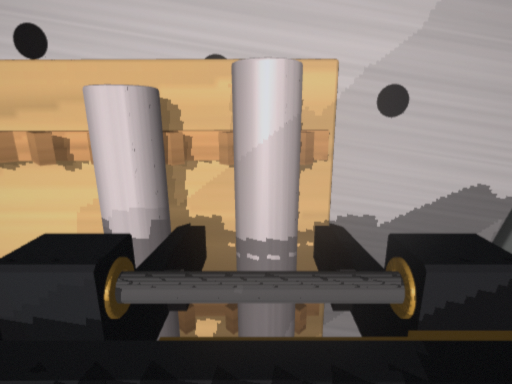

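Request:
{"name": "play_rows", "arguments": {
  "series": [
    {"dx": -0.2,"dy": 0.25,"dz": -0.8,"yaw": 0},
    {"dx": 0,"dy": 0,"dz": -0.7,"yaw": 0},
    {"dx": 0,"dy": 0,"dz": 0,"yaw": 0}
  ]
}}

```text
time_s: 11.02
ee_pos: [0.4803, -0.2595, 0.0325]
ee_rot: [-0.077, 0.997, 0.001, -0.001]
force: [0.8, 0.3, -0.2]
finger_gap: 0.0574
```

Request:
{"name": "play_rows", "arguments": {
  "series": [
    {"dx": 0,"dy": 0,"dz": 0,"yaw": 0},
    {"dx": 0,"dy": 0,"dz": 0,"yaw": 0},
    {"dx": 0,"dy": 0,"dz": 0,"yaw": 0},
    {"dx": 0,"dy": 0,"dz": 0,"yaw": 0},
    {"dx": 0,"dy": 0,"dz": 0,"yaw": 0}
  ],
  "hand": -1,
  "force": 40
}}

```text
time_s: 11.65
ee_pos: [0.4809, -0.2598, 0.0333]
ee_rot: [-0.077, 0.997, 0.0, 0.0]
force: [-0.3, 2.8, 1.7]
finger_gap: 0.0305
```

```bash
python3 - <<'E'
from bars import *
st()
for c in ["scene","side"]:
    im,d,W,k=cloud(c); 
    print(c,"A",fitcyl(W,.481,-.260,.157,.016,.032,.17)); print(c,"B",fitcyl(W,.501,-.323,.157,.016,.032,.17))
cv2.imwrite("pics/j_side.png",im)
E
```

```text
t 11.65 tcp [ 0.4809 -0.2598  0.0333] jaw yaw 1.724 F [-0.2873  2.8303  1.6614] gap 0.0305 q [-0.7126  0.4304  1.8085  0.0003  0.9029 -2.4368]
scene A (array([ 0.4809, -0.2605,  0.033 ]), np.float64(0.16016932229516326), np.float64(0.1697267813821598), np.int64(231))
scene B (array([ 0.5391, -0.3174,  0.033 ]), np.float64(0.19050782099624852), np.float64(0.09183941603865914), np.int64(180))
side A (array([ 0.4802, -0.2602,  0.0311]), np.float64(0.16220330183103193), np.float64(0.1670322985093864), np.int64(362))
side B (array([ 0.5001, -0.3229,  0.0315]), np.float64(0.16172501091601463), np.float64(0.1662702711622367), np.int64(636))
```

View pics/j_side.png

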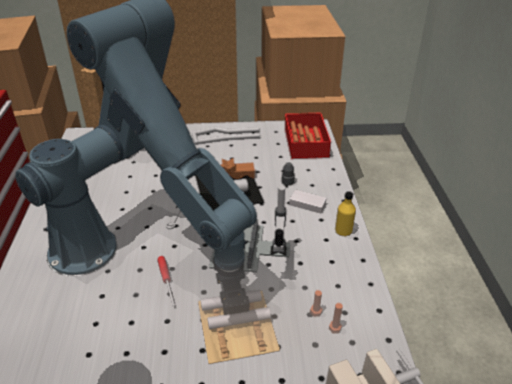

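Request:
{"name": "play_rows", "arguments": {
  "series": [
    {"dx": 0,"dy": 0,"dz": 2,"yaw": 0},
    {"dx": 0,"dy": 0,"dz": 4,"yaw": 0},
    {"dx": 0,"dy": 0,"dz": 4,"yaw": 0},
    {"dx": 0,"dy": 2,"dz": 4,"yaw": -0.03},
    {"dx": 0,"dy": 5,"dz": 0,"yaw": -0.06}
  ]
}}

```text
time_s: 12.38
ee_pos: [0.4828, -0.1924, 0.1768]
ee_rot: [-0.029, 1.0, -0.003, 0.003]
force: [0.0, 1.4, -3.4]
finger_gap: 0.0306
```

Request:
{"name": "play_rows", "arguments": {
  "series": [
    {"dx": 0,"dy": 5.5,"dz": 0,"yaw": -0.06},
    {"dx": 0.5,"dy": 5.5,"dz": 0,"yaw": -0.06},
    {"dx": 1,"dy": 5.5,"dz": 0,"yaw": -0.06},
    {"dx": 1,"dy": 4.5,"dz": 0,"yaw": -0.05},
    {"dx": 1,"dy": 3,"dz": 0,"yaw": 0}
  ]
}}

```text
time_s: 13.0
ee_pos: [0.5155, 0.0519, 0.1726]
ee_rot: [0.083, 0.997, -0.0, -0.0]
force: [0.3, -0.5, -2.7]
finger_gap: 0.0305
```

Request:
{"name": "play_rows", "arguments": {
  "series": [
    {"dx": 0,"dy": 0,"dz": 0,"yaw": 0},
    {"dx": 0,"dy": 0,"dz": 0,"yaw": 0}
  ]
}}

```text
time_s: 13.25
ee_pos: [0.5154, 0.0495, 0.1727]
ee_rot: [0.083, 0.997, -0.0, -0.0]
force: [-0.2, -0.9, -2.8]
finger_gap: 0.0302
```

```bash
python3 - <<'E'
from bars import *
st()
s=r.sense()["ee_pos"]
for c in ["scene","side"]:
    im,d,W,k=cloud(c); cv2.imwrite(f"pics/k_{c}.png",im)
    print(c,fitcyl(W,s[0],s[1],-.17,.016,s[2]-.001,.17))
E
```

```text
t 13.25 tcp [0.5154 0.0495 0.1727] jaw yaw 1.4043 F [-0.1866 -0.9322 -2.8122] gap 0.0302 q [-0.1335  0.15    1.8263 -0.0008  1.1662 -1.5374]
scene (array([0.515 , 0.0496, 0.1716]), np.float64(-0.16514760254848854), np.float64(0.169375045980941), np.int64(413))
side (array([0.5136, 0.0499, 0.1715]), np.float64(-0.16604267598752884), np.float64(0.16952167368118354), np.int64(260))
```

View pics/k_scene.png

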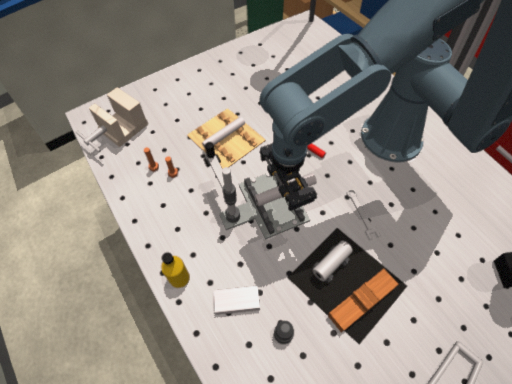

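Request:
{"name": "play_rows", "arguments": {
  "series": [
    {"dx": 0.2,"dy": 0,"dz": -3,"yaw": -0.004},
    {"dx": 0,"dy": 0,"dz": -3,"yaw": 0},
    {"dx": 0,"dy": 0,"dz": -2.5,"yaw": 0},
    {"dx": 0,"dy": 0,"dz": -1.5,"yaw": 0},
    {"dx": 0,"dy": 0,"dz": 0,"yaw": 0}
  ]
}}

```text
time_s: 13.98
ee_pos: [0.5171, 0.0494, 0.0724]
ee_rot: [0.086, 0.996, -0.0, -0.001]
force: [-0.7, -1.3, -3.1]
finger_gap: 0.0301
```

Request:
{"name": "play_rows", "arguments": {
  "series": [
    {"dx": 0,"dy": 0,"dz": -0.5,"yaw": 0},
    {"dx": 0,"dy": 0,"dz": -0.4,"yaw": 0},
    {"dx": 0,"dy": 0,"dz": -0.3,"yaw": 0},
    {"dx": 0,"dy": 0,"dz": 0,"yaw": 0}
  ]
}}

```text
time_s: 14.48
ee_pos: [0.5178, 0.0501, 0.0612]
ee_rot: [0.085, 0.996, -0.0, -0.0]
force: [0.3, -0.4, -2.9]
finger_gap: 0.0304
```

```bash
python3 - <<'E'
from bars import *
st()
s=r.sense()["ee_pos"]
for c in ["scene","side"]:
    im,d,W,k=cloud(c); cv2.imwrite(f"pics/l_{c}.png",im)
    print(c,fitcyl(W,s[0],s[1],-.17,.016,s[2]-.001,.17))
E
```

```text
t 14.47 tcp [0.5178 0.0501 0.0612] jaw yaw 1.4002 F [ 0.314  -0.4366 -2.9212] gap 0.0304 q [-0.132   0.3327  1.8728 -0.      0.9362 -1.5321]
scene (array([0.5179, 0.0501, 0.0599]), np.float64(-0.16495284734543478), np.float64(0.16961119454170093), np.int64(361))
side (array([0.5164, 0.0506, 0.0602]), np.float64(-0.1666642031007778), np.float64(0.16895012633171502), np.int64(240))
```

Lower the remaining ~5 mm slowly until contact.

Request:
{"name": "play_rows", "arguments": {
  "series": [
    {"dx": 0,"dy": 0,"dz": -0.2,"yaw": 0},
    {"dx": 0,"dy": 0,"dz": -0.2,"yaw": 0},
    {"dx": 0,"dy": 0,"dz": -0.1,"yaw": 0},
    {"dx": 0,"dy": 0,"dz": 0,"yaw": 0}
  ]
}}

```text
time_s: 15.08
ee_pos: [0.5179, 0.05, 0.0564]
ee_rot: [0.085, 0.996, 0.0, -0.0]
force: [-1.7, 0.3, 1.6]
finger_gap: 0.0308
```

Request:
{"name": "play_rows", "arguments": {
  "series": [
    {"dx": 0,"dy": 0,"dz": 0,"yaw": 0},
    {"dx": 0,"dy": 0,"dz": 0,"yaw": 0},
    {"dx": 0,"dy": 0,"dz": 0,"yaw": 0},
    {"dx": 0,"dy": 0,"dz": 0,"yaw": 0}
  ],
  "hand": 0.3
}}

```text
time_s: 15.58
ee_pos: [0.5179, 0.05, 0.0562]
ee_rot: [0.085, 0.996, 0.0, 0.0]
force: [0.2, 0.1, -0.5]
finger_gap: 0.0573
```

Request:
{"name": "play_rows", "arguments": {
  "series": [
    {"dx": 0,"dy": 0,"dz": 2,"yaw": 0},
    {"dx": 0,"dy": 0,"dz": 4,"yaw": 0},
    {"dx": 0,"dy": 0,"dz": 5,"yaw": 0},
    {"dx": 0,"dy": -3,"dz": 5,"yaw": 0.03},
    {"dx": -0.5,"dy": -5,"dz": 0,"yaw": 0.06}
  ]
}}

```text
time_s: 16.2
ee_pos: [0.5157, -0.0306, 0.2212]
ee_rot: [0.038, 0.999, -0.001, 0.005]
force: [0.9, 0.0, -0.9]
finger_gap: 0.0574
```

Request:
{"name": "play_rows", "arguments": {
  "series": [
    {"dx": 0,"dy": -5.5,"dz": 0,"yaw": 0.06},
    {"dx": 0,"dy": -6,"dz": 0,"yaw": 0.06},
    {"dx": 0,"dy": -6,"dz": 0,"yaw": 0.06},
    {"dx": 0,"dy": -6,"dz": 0,"yaw": 0.06},
    {"dx": 0,"dy": -5,"dz": 0,"yaw": 0}
  ]
}}

```text
time_s: 16.82
ee_pos: [0.5124, -0.3174, 0.2162]
ee_rot: [-0.079, 0.997, -0.0, 0.0]
force: [1.0, 0.1, 0.3]
finger_gap: 0.0572
```

Request:
{"name": "play_rows", "arguments": {
  "series": [
    {"dx": 0,"dy": 0,"dz": 0,"yaw": 0},
    {"dx": 0,"dy": 0,"dz": 0,"yaw": 0}
  ]
}}

```text
time_s: 17.08
ee_pos: [0.5126, -0.3144, 0.2157]
ee_rot: [-0.079, 0.997, 0.001, -0.0]
force: [-0.5, 1.2, 0.2]
finger_gap: 0.0575
```

```bash
python3 - <<'E'
from bars import *
st()
for c in ["scene","side"]:
    im,d,W,k=cloud(c); cv2.imwrite(f"pics/m_{c}.png",im)
    print(c,fitcyl(W,.5173,.0498,-.17,.016,.055,.17))
    print(c,"B",fitcyl(W,.501,-.323,.157,.016,.032,.17))
E
```

```text
t 17.07 tcp [ 0.5126 -0.3144  0.2157] jaw yaw 1.7296 F [-0.4538  1.2315  0.2191] gap 0.0575 q [-0.7475  0.2779  1.5776  0.0004  1.2873 -2.4772]
scene (array([0.5175, 0.0505, 0.0551]), np.float64(-0.17309322932676452), np.float64(0.16868275147261147), np.int64(623))
scene B (array([ 0.5013, -0.3233,  0.0323]), np.float64(0.15658102072111243), np.float64(0.16815241251690538), np.int64(355))
side (array([0.5165, 0.0507, 0.0549]), np.float64(-0.1607416969980748), np.float64(0.16891317956807922), np.int64(137))
side B (array([ 0.4999, -0.3233,  0.0313]), np.float64(0.1585215386522239), np.float64(0.16621108281094432), np.int64(648))
```

View pics/m_scene.png

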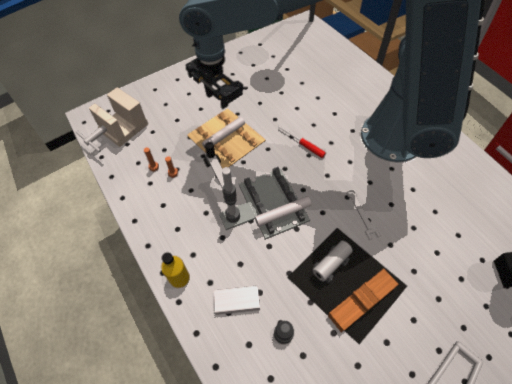

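Request:
{"name": "play_rows", "arguments": {
  "series": [
    {"dx": -1.2,"dy": -0.9,"dz": -4,"yaw": 0},
    {"dx": 0,"dy": 0,"dz": -5,"yaw": 0},
    {"dx": 0,"dy": 0,"dz": -4,"yaw": 0},
    {"dx": 0,"dy": 0,"dz": -2,"yaw": 0},
    {"dx": 0,"dy": 0,"dz": 0,"yaw": 0}
  ]
}}

```text
time_s: 17.8
ee_pos: [0.5006, -0.3226, 0.0653]
ee_rot: [-0.08, 0.997, 0.001, -0.001]
force: [0.5, -0.1, -0.1]
finger_gap: 0.0574
```

Request:
{"name": "play_rows", "arguments": {
  "series": [
    {"dx": 0,"dy": 0,"dz": 0,"yaw": 0},
    {"dx": 0,"dy": 0,"dz": 0,"yaw": 0}
  ]
}}

```text
time_s: 18.05
ee_pos: [0.5019, -0.3248, 0.0682]
ee_rot: [-0.08, 0.997, -0.001, 0.001]
force: [-0.3, -0.4, 0.3]
finger_gap: 0.0573
```

Request:
{"name": "play_rows", "arguments": {
  "series": [
    {"dx": -0.1,"dy": 0.15,"dz": -1.5,"yaw": 0},
    {"dx": 0,"dy": 0,"dz": -1.2,"yaw": 0},
    {"dx": 0,"dy": 0,"dz": -0.8,"yaw": 0},
    {"dx": 0,"dy": 0,"dz": 0,"yaw": 0}
  ]
}}

```text
time_s: 18.55
ee_pos: [0.4992, -0.3219, 0.0299]
ee_rot: [-0.079, 0.997, 0.001, -0.001]
force: [0.6, 0.5, 0.5]
finger_gap: 0.0576
```

Request:
{"name": "play_rows", "arguments": {
  "series": [
    {"dx": 0,"dy": 0,"dz": 0,"yaw": 0},
    {"dx": 0,"dy": 0,"dz": 0,"yaw": 0},
    {"dx": 0,"dy": 0,"dz": 0,"yaw": 0},
    {"dx": 0,"dy": 0,"dz": 0,"yaw": 0},
    {"dx": 0,"dy": 0,"dz": 0,"yaw": 0}
  ],
  "hand": -1
}}

```text
time_s: 19.18
ee_pos: [0.5003, -0.3234, 0.0318]
ee_rot: [-0.079, 0.997, -0.001, 0.001]
force: [0.4, -3.9, -0.0]
finger_gap: 0.0306
```

```bash
python3 - <<'E'
from bars import *
st()
for c in ["scene","side"]:
    im,d,W,k=cloud(c)
    print(c,"B",fitcyl(W,.501,-.323,.157,.016,.032,.17))
E
```

```text
t 19.18 tcp [ 0.5003 -0.3234  0.0318] jaw yaw 1.7298 F [ 0.4283 -3.9233 -0.0427] gap 0.0306 q [-0.7727  0.5158  1.6799 -0.0004  0.9438 -2.5023]
scene B (array([ 0.5016, -0.3228,  0.0324]), np.float64(0.14455560997081587), np.float64(0.16879368008440743), np.int64(179))
side B (array([ 0.4998, -0.323 ,  0.0319]), np.float64(0.1583784782096494), np.float64(0.1659097101509086), np.int64(374))
```

Request:
{"name": "play_rows", "arguments": {
  "series": [
    {"dx": 0,"dy": 0,"dz": 2,"yaw": 0},
    {"dx": 0,"dy": 0,"dz": 4,"yaw": 0},
    {"dx": -1,"dy": 0,"dz": 4,"yaw": 0},
    {"dx": -1,"dy": 2,"dz": 4,"yaw": -0.03},
    {"dx": 0,"dy": 5,"dz": 0,"yaw": -0.08}
  ]
}}

```text
time_s: 19.9
ee_pos: [0.4807, -0.2538, 0.1754]
ee_rot: [-0.022, 1.0, -0.002, 0.002]
force: [1.7, 1.2, -5.2]
finger_gap: 0.0306
```

Request:
{"name": "play_rows", "arguments": {
  "series": [
    {"dx": 0,"dy": 5,"dz": 0,"yaw": -0.08},
    {"dx": 0,"dy": 5.5,"dz": 0,"yaw": -0.08},
    {"dx": 0,"dy": 4.5,"dz": 0,"yaw": -0.06},
    {"dx": 1.5,"dy": 2.3,"dz": 0,"yaw": 0},
    {"dx": 0,"dy": 0,"dz": 0,"yaw": 0}
  ]
}}

```text
time_s: 20.52
ee_pos: [0.4944, -0.0771, 0.1714]
ee_rot: [0.084, 0.997, 0.001, -0.001]
force: [0.7, -0.2, -4.6]
finger_gap: 0.0305
```

Request:
{"name": "play_rows", "arguments": {
  "series": [
    {"dx": 0,"dy": 0,"dz": 0,"yaw": 0},
    {"dx": 0,"dy": 0,"dz": 0,"yaw": 0}
  ]
}}

```text
time_s: 20.78
ee_pos: [0.4943, -0.0801, 0.1711]
ee_rot: [0.086, 0.996, 0.0, -0.0]
force: [0.3, 0.3, -3.9]
finger_gap: 0.0305
```

```bash
python3 - <<'E'
from bars import *
st()
s=r.sense()["ee_pos"]
for c in ["scene","side"]:
    im,d,W,k=cloud(c)
    print(c,fitcyl(W,s[0],s[1],-.17,.016,s[2],.17))
E
```

```text
t 20.77 tcp [ 0.4943 -0.0801  0.1711] jaw yaw 1.399 F [ 0.3083  0.254  -3.9488] gap 0.0305 q [-0.398   0.1149  1.8696 -0.0001  1.1579 -1.7969]
scene (array([ 0.4947, -0.0801,  0.1717]), np.float64(-0.17616930718221133), np.float64(0.16950858186869577), np.int64(355))
side (array([ 0.4952, -0.0799,  0.1711]), np.float64(-0.17250009765537838), np.float64(0.16531822279318542), np.int64(302))
```

Spot on. Lower.

Request:
{"name": "play_rows", "arguments": {
  "series": [
    {"dx": 0,"dy": 0,"dz": -3,"yaw": 0},
    {"dx": 0,"dy": 0,"dz": -3,"yaw": 0},
    {"dx": 0,"dy": 0,"dz": -2.5,"yaw": 0},
    {"dx": 0,"dy": 0,"dz": -1.5,"yaw": 0},
    {"dx": 0,"dy": 0,"dz": 0,"yaw": 0}
  ]
}}

```text
time_s: 21.5
ee_pos: [0.4941, -0.0795, 0.0704]
ee_rot: [0.086, 0.996, 0.0, -0.001]
force: [-0.1, -0.7, -4.0]
finger_gap: 0.0307
```

Request:
{"name": "play_rows", "arguments": {
  "series": [
    {"dx": 0,"dy": 0,"dz": -0.5,"yaw": 0},
    {"dx": 0,"dy": 0,"dz": -0.3,"yaw": 0},
    {"dx": 0,"dy": 0,"dz": 0,"yaw": 0}
  ]
}}

```text
time_s: 21.88
ee_pos: [0.495, -0.0795, 0.0635]
ee_rot: [0.085, 0.996, -0.0, 0.0]
force: [0.9, -0.5, -3.5]
finger_gap: 0.0305
```

Request:
{"name": "play_rows", "arguments": {
  "series": [
    {"dx": 0,"dy": 0,"dz": -0.3,"yaw": 0},
    {"dx": 0,"dy": 0,"dz": -0.3,"yaw": 0},
    {"dx": 0,"dy": 0,"dz": -0.2,"yaw": 0},
    {"dx": 0,"dy": 0,"dz": 0,"yaw": 0}
  ]
}}

```text
time_s: 22.38
ee_pos: [0.4948, -0.0796, 0.0551]
ee_rot: [0.085, 0.996, -0.0, -0.0]
force: [0.1, -1.2, -4.1]
finger_gap: 0.0306
```

Request:
{"name": "play_rows", "arguments": {
  "series": [
    {"dx": 0,"dy": 0,"dz": -0.1,"yaw": 0},
    {"dx": 0,"dy": 0,"dz": 0,"yaw": 0}
  ]
}}

```text
time_s: 22.62
ee_pos: [0.495, -0.0798, 0.0547]
ee_rot: [0.085, 0.996, -0.0, 0.0]
force: [-3.7, -1.5, 3.5]
finger_gap: 0.0307
```

Request:
{"name": "play_rows", "arguments": {
  "series": [
    {"dx": 0,"dy": 0,"dz": 0,"yaw": 0},
    {"dx": 0,"dy": 0,"dz": 0,"yaw": 0},
    {"dx": 0,"dy": 0,"dz": 0,"yaw": 0},
    {"dx": 0,"dy": 0,"dz": 0,"yaw": 0}
  ],
  "hand": 0.3
}}

```text
time_s: 23.12
ee_pos: [0.4949, -0.0794, 0.0542]
ee_rot: [0.085, 0.996, 0.0, 0.0]
force: [-0.3, -0.4, 0.3]
finger_gap: 0.0571
```

Request:
{"name": "play_rows", "arguments": {
  "series": [
    {"dx": 0,"dy": 0,"dz": 3,"yaw": 0},
    {"dx": 0,"dy": 0,"dz": 6,"yaw": 0},
    {"dx": 0,"dy": 0,"dz": 6,"yaw": -0.1},
    {"dx": 0,"dy": 3,"dz": 5,"yaw": -0.18},
    {"dx": 0,"dy": 6,"dz": 0,"yaw": -0.18}
  ]
}}

```text
time_s: 23.75
ee_pos: [0.4979, 0.0048, 0.2594]
ee_rot: [0.307, 0.952, 0.0, 0.005]
force: [1.3, 0.4, -0.1]
finger_gap: 0.0574
```

Request:
{"name": "play_rows", "arguments": {
  "series": [
    {"dx": 0,"dy": 6,"dz": 0,"yaw": -0.18},
    {"dx": 0,"dy": 6,"dz": 1,"yaw": -0.18},
    {"dx": 0,"dy": 6,"dz": 1,"yaw": -0.18},
    {"dx": 0,"dy": 6,"dz": 1,"yaw": -0.18},
    {"dx": 0,"dy": 4,"dz": 1,"yaw": -0.07}
  ],
  "hand": 0.7
}}

```text
time_s: 24.38
ee_pos: [0.4957, 0.2681, 0.2921]
ee_rot: [0.625, 0.781, 0.0, -0.0]
force: [-1.0, -1.5, -0.2]
finger_gap: 0.0748
```

Request:
{"name": "play_rows", "arguments": {
  "series": [
    {"dx": 0,"dy": 0,"dz": 0,"yaw": 0},
    {"dx": 0,"dy": 0,"dz": 0,"yaw": 0},
    {"dx": 0,"dy": 0,"dz": 0,"yaw": 0}
  ]
}}

```text
time_s: 24.75
ee_pos: [0.4962, 0.2646, 0.2914]
ee_rot: [0.624, 0.781, -0.0, -0.0]
force: [-0.3, -1.1, -0.3]
finger_gap: 0.0747
```

```bash
python3 - <<'E'
from bars import *
st()
D={}
for c in ["scene","side","wrist"]:
    im,d,W,k=cloud(c); cv2.imwrite(f"pics/n_{c}.png",im); D[c]=W
    print(c,"L",fitcyl(W,.5173,.0498,-.17,.016,.055,.17)); print(c,"R",fitcyl(W,.4949,-.0802,-.17,.016,.055,.17))
    print(c,"roller",fitcyl(W,.49,.25,.17,.022,.045,.12))
np.savez("n.npz",**D)
E
```

```text
t 24.75 tcp [0.4962 0.2646 0.2914] jaw yaw 0.2225 F [-0.3419 -1.0651 -0.3431] gap 0.0747 q [ 0.2789  0.1262  1.6003 -0.0002  1.416   0.0564]
scene L (array([0.5175, 0.0504, 0.0552]), np.float64(-0.17231723304254956), np.float64(0.16874179978058745), np.int64(612))
scene R (array([ 0.4959, -0.08  ,  0.0554]), np.float64(-0.1716356622914969), np.float64(0.16849661482314637), np.int64(544))
scene roller (array([0.4926, 0.2501, 0.0442]), np.float64(0.18741675855579507), np.float64(0.11710111068939758), np.int64(529))
side L (array([0.516 , 0.0506, 0.0548]), np.float64(-0.17598626173521875), np.float64(0.16827511034760562), np.int64(414))
side R (array([ 0.4959, -0.0797,  0.0547]), np.float64(-0.17058096201150239), np.float64(0.16444117734066444), np.int64(487))
side roller (array([0.4877, 0.2495, 0.0445]), np.float64(0.1795754766678067), np.float64(0.11776928335496145), np.int64(300))
wrist L (array([0.5169, 0.05  , 0.0548]), np.float64(-0.17299510485787378), np.float64(0.1666127442166802), np.int64(2196))
wrist R None
wrist roller (array([0.4899, 0.2489, 0.0449]), np.float64(0.18887741084640583), np.float64(0.11848077814900104), np.int64(3404))
```

View pics/n_wrist.png

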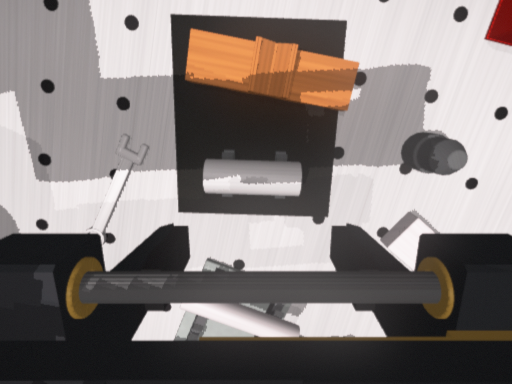

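View pics/n_scene.png

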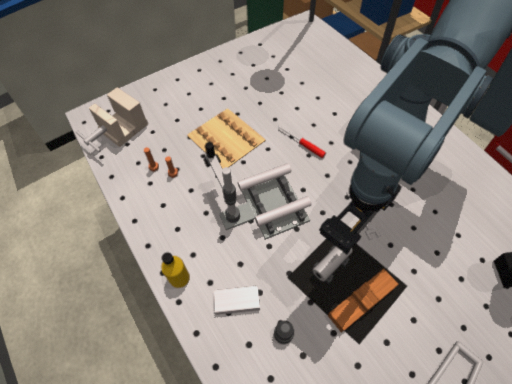

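```bash
cat > batten.py <<'E'
from h import *
from scipy.optimize import least_squares
def orange(im,W,zlo=.030,zhi=.075):
    hsv=cv2.cvtColor(im,cv2.COLOR_BGR2HSV); m=(hsv[...,0]>4)&(hsv[...,0]<22)&(hsv[...,1]>110)&(hsv[...,2]>60)
    z=W[...,2]; m&=(z>zlo)&(z<zhi)&(W[...,1]>.27)&(W[...,0]<.7)&(W[...,0]>.3)
    return W[m]
def bfit(P,init):
    deck=P[(P[:,2]>.034)&(P[:,2]<.046)]; blk=P[P[:,2]>.053]
    def loc(P,q):
        cx,cy,a=q; return (P[:,0]-cx)*np.cos(a)+(P[:,1]-cy)*np.sin(a), -(P[:,0]-cx)*np.sin(a)+(P[:,1]-cy)*np.cos(a)
    r1=cv2.minAreaRect((P[:,:2]*1000).astype(np.float32)); r2=cv2.minAreaRect((blk[:,:2]*1000).astype(np.float32))
    return r1,r2,len(deck),len(blk)
E
python3 - <<'E'
from batten import *
for c in ["wrist","scene","side"]:
    im,d,W,k=cloud(c); P=orange(im,W); print(c,len(P),bfit(P,None), np.percentile(P[:,2],[1,50,99]))
E
```

```text
wrist 8743 (((484.0483703613281, 378.8704833984375), (199.8811492919922, 57.278385162353516), 2.2856991291046143), ((484.1826171875, 378.5565185546875), (47.09016418457031, 56.262306213378906), 2.3287203311920166), 6429, 2181) [0.0373 0.0397 0.0662]
scene 1567 (((484.9326171875, 379.6990966796875), (202.7981414794922, 57.76704025268555), 2.174062967300415), ((485.274658203125, 378.9010009765625), (48.188377380371094, 55.247623443603516), 1.9793862104415894), 1130, 384) [0.0347 0.0402 0.0669]
side 639 (((441.391357421875, 870.58056640625), (192.2972869873047, 1067.4586181640625), 4.970308780670166), ((404.5594482421875, 864.5464477539062), (103.69371795654297, 1056.5811767578125), 5.6339287757873535), 393, 116) [0.0306 0.0401 0.0663]
```

Request:
{"name": "play_rows", "arguments": {
  "series": [
    {"dx": -0.4,"dy": 4,"dz": -3,"yaw": -0.06},
    {"dx": -0.4,"dy": 4,"dz": -4,"yaw": -0.06},
    {"dx": -0.4,"dy": 3.4,"dz": -4,"yaw": -0.062},
    {"dx": 0,"dy": 0,"dz": -4,"yaw": 0},
    {"dx": 0,"dy": 0,"dz": 0,"yaw": 0}
  ]
}}

```text
time_s: 25.68
ee_pos: [0.4817, 0.3788, 0.1382]
ee_rot: [0.692, 0.722, -0.004, -0.001]
force: [-0.6, -0.0, 0.7]
finger_gap: 0.0749
```

Request:
{"name": "play_rows", "arguments": {
  "series": [
    {"dx": 0,"dy": 0,"dz": 0,"yaw": 0},
    {"dx": 0,"dy": 0,"dz": 0,"yaw": 0}
  ]
}}

```text
time_s: 25.92
ee_pos: [0.4858, 0.3801, 0.1445]
ee_rot: [0.692, 0.721, 0.002, 0.001]
force: [-0.8, -1.0, 0.1]
finger_gap: 0.0751
```

```bash
python3 - <<'E'
from batten import *
st()
for c in ["wrist","scene"]:
    im,d,W,k=cloud(c); cv2.imwrite(f"pics/o_{c}.png",im); P=orange(im,W); print(c,len(P),bfit(P,None))
E
```

```text
t 25.93 tcp [0.4858 0.3801 0.1445] jaw yaw 0.0409 F [-0.8378 -0.9718  0.1115] gap 0.0751 q [ 0.4717  0.3876  1.5902 -0.      1.1598  0.4308]
wrist 17098 (((483.7832336425781, 378.3591003417969), (200.4161376953125, 56.80152130126953), 2.3776307106018066), ((484.009765625, 378.34210205078125), (46.537471771240234, 56.62199783325195), 2.4545021057128906), 12167, 4431)
scene 738 (((488.447021484375, 380.2083435058594), (196.32496643066406, 56.5168571472168), 2.2029833793640137), ((464.083251953125, 378.8087463378906), (8.126691818237305, 53.808441162109375), 1.0170115232467651), 689, 36)
```

View pics/o_wrist.png

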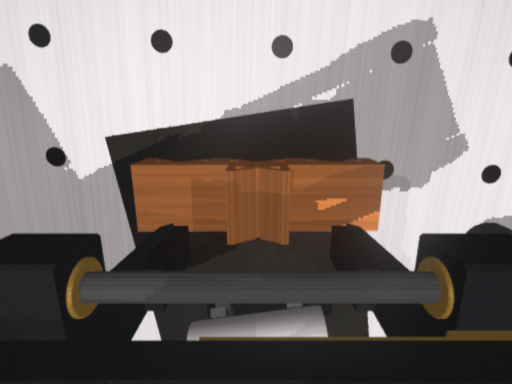

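Request:
{"name": "play_rows", "arguments": {
  "series": [
    {"dx": -0.15,"dy": -0.15,"dz": -3,"yaw": 0.001},
    {"dx": 0,"dy": 0,"dz": -2,"yaw": 0},
    {"dx": 0,"dy": 0,"dz": -1.5,"yaw": 0},
    {"dx": 0,"dy": 0,"dz": 0,"yaw": 0},
    {"dx": 0,"dy": 0,"dz": 0,"yaw": 0}
  ]
}}

```text
time_s: 26.65
ee_pos: [0.4832, 0.3786, 0.0775]
ee_rot: [0.692, 0.722, 0.0, 0.0]
force: [0.4, -0.3, 0.4]
finger_gap: 0.0747
```

```bash
python3 - <<'E'
from h import *
st()
E
```

```text
t 26.65 tcp [0.4832 0.3786 0.0775] jaw yaw 0.0427 F [ 0.4063 -0.261   0.3538] gap 0.0747 q [ 0.4715  0.4758  1.6227 -0.      1.0422  0.4288]
```

Request:
{"name": "play_rows", "arguments": {
  "series": [
    {"dx": 0.08,"dy": 0,"dz": -0.8,"yaw": 0},
    {"dx": 0,"dy": 0,"dz": -0.7,"yaw": 0},
    {"dx": 0,"dy": 0,"dz": 0,"yaw": 0},
    {"dx": 0,"dy": 0,"dz": 0,"yaw": 0}
  ]
}}

```text
time_s: 27.15
ee_pos: [0.4835, 0.3783, 0.0619]
ee_rot: [0.692, 0.722, -0.0, -0.0]
force: [-0.5, -1.3, -0.2]
finger_gap: 0.0751
```

Request:
{"name": "play_rows", "arguments": {
  "series": [
    {"dx": 0,"dy": 0,"dz": 0,"yaw": 0},
    {"dx": 0,"dy": 0,"dz": 0,"yaw": 0},
    {"dx": 0,"dy": 0,"dz": 0,"yaw": 0},
    {"dx": 0,"dy": 0,"dz": 0,"yaw": 0},
    {"dx": 0,"dy": 0,"dz": 0,"yaw": 0}
  ],
  "hand": -1,
  "force": 40
}}

```text
time_s: 27.78
ee_pos: [0.4838, 0.3784, 0.0621]
ee_rot: [0.692, 0.722, 0.0, 0.0]
force: [-0.2, -0.9, -0.0]
finger_gap: 0.0456
```

```bash
python3 - <<'E'
from batten import *
st()
for c in ["scene","wrist"]:
    im,d,W,k=cloud(c); cv2.imwrite(f"pics/p_{c}.png",im); P=orange(im,W); print(c,len(P),bfit(P,None) if len(P)>300 else 0)
E
```

```text
t 27.77 tcp [0.4838 0.3784 0.0621] jaw yaw 0.0426 F [-0.1627 -0.8544 -0.0465] gap 0.0456 q [ 0.4708  0.4999  1.6249 -0.      1.0162  0.4282]
scene 388 (((511.43902587890625, 380.5988464355469), (149.72775268554688, 56.02993392944336), 2.965207576751709), ((479.1690979003906, 384.2377014160156), (18.234350204467773, 52.12054443359375), 20.80008888244629), 324, 52)
wrist 23400 (((482.8327331542969, 378.3956604003906), (201.1317596435547, 57.05447769165039), 2.354191303253174), ((483.2607421875, 378.4342041015625), (76.94007873535156, 57.02125930786133), 2.459832191467285), 14217, 7828)
```

View pics/p_wrist.png

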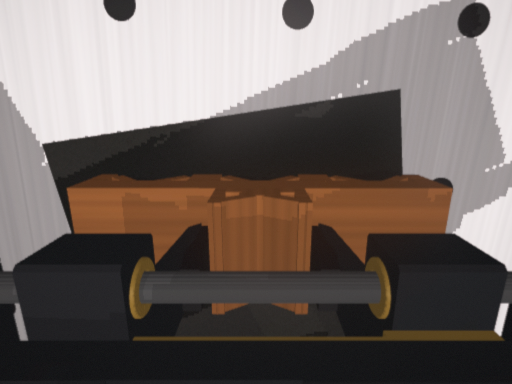

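Request:
{"name": "play_rows", "arguments": {
  "series": [
    {"dx": 0,"dy": 0,"dz": 2,"yaw": 0},
    {"dx": 0,"dy": 0,"dz": 5,"yaw": 0},
    {"dx": 0,"dy": 0,"dz": 5,"yaw": 0},
    {"dx": 0,"dy": -2,"dz": 5,"yaw": 0.1},
    {"dx": 0,"dy": -5,"dz": 2,"yaw": 0.17}
  ]
}}

```text
time_s: 28.5
ee_pos: [0.4845, 0.3094, 0.2569]
ee_rot: [0.585, 0.811, 0.003, 0.002]
force: [0.2, -1.0, -2.2]
finger_gap: 0.0457
```

Request:
{"name": "play_rows", "arguments": {
  "series": [
    {"dx": 0,"dy": -5.5,"dz": 0,"yaw": 0.17},
    {"dx": 0,"dy": -5.5,"dz": 0,"yaw": 0.17},
    {"dx": 0,"dy": -5.5,"dz": 0,"yaw": 0.17},
    {"dx": 0,"dy": -5.5,"dz": 0,"yaw": 0.17},
    {"dx": 0.5,"dy": -5.5,"dz": 0,"yaw": 0.17}
  ]
}}

```text
time_s: 29.12
ee_pos: [0.4879, 0.0361, 0.2529]
ee_rot: [0.206, 0.978, 0.0, 0.0]
force: [1.0, -0.0, -2.9]
finger_gap: 0.0458
```

Request:
{"name": "play_rows", "arguments": {
  "series": [
    {"dx": 0.5,"dy": -3.5,"dz": 0,"yaw": 0.15},
    {"dx": 0.5,"dy": -1.4,"dz": 0,"yaw": 0.088},
    {"dx": 0.5,"dy": 0,"dz": 0,"yaw": 0},
    {"dx": 0,"dy": 0,"dz": 0,"yaw": 0},
    {"dx": 0,"dy": 0,"dz": 0,"yaw": 0}
  ]
}}

```text
time_s: 29.75
ee_pos: [0.5034, -0.0105, 0.252]
ee_rot: [0.091, 0.996, 0.0, -0.0]
force: [0.2, -0.6, -3.0]
finger_gap: 0.0458
```

```bash
python3 - <<'E'
from batten import *
st()
im,d,W,k=cloud("scene"); cv2.imwrite("pics/q_scene.png",im)
im,d,W,k=cloud("side"); cv2.imwrite("pics/q_side.png",im)
E
```

```text
t 29.75 tcp [ 0.5034 -0.0105  0.252 ] jaw yaw 1.3877 F [ 0.1513 -0.6451 -2.973 ] gap 0.0458 q [-0.2571  0.0248  1.7894  0.0002  1.3277 -1.6449]
```

View pics/q_scene.png

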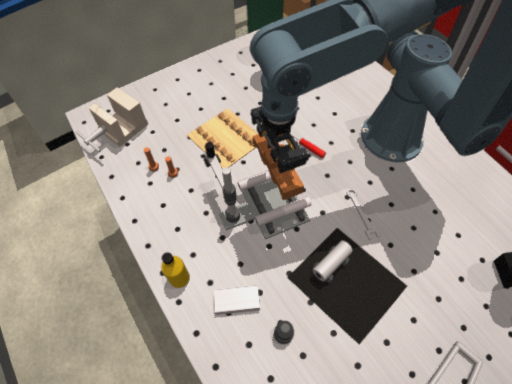

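Request:
{"name": "play_rows", "arguments": {
  "series": [
    {"dx": 0.27,"dy": -0.45,"dz": -2,"yaw": 0.013},
    {"dx": 0,"dy": 0,"dz": -4,"yaw": 0},
    {"dx": 0,"dy": 0,"dz": -3,"yaw": 0},
    {"dx": 0,"dy": 0,"dz": -1.5,"yaw": 0},
    {"dx": 0,"dy": 0,"dz": 0,"yaw": 0}
  ]
}}

```text
time_s: 30.48
ee_pos: [0.5058, -0.0156, 0.1463]
ee_rot: [0.085, 0.996, 0.0, -0.001]
force: [0.4, 0.7, -2.2]
finger_gap: 0.0459
```

Request:
{"name": "play_rows", "arguments": {
  "series": [
    {"dx": 0,"dy": 0,"dz": 0,"yaw": 0},
    {"dx": 0,"dy": 0,"dz": 0,"yaw": 0}
  ]
}}

```text
time_s: 30.72
ee_pos: [0.5072, -0.0161, 0.1483]
ee_rot: [0.085, 0.996, -0.0, 0.001]
force: [0.6, -0.4, -2.3]
finger_gap: 0.0458
```

```bash
python3 - <<'E'
from batten import *
st()
for c in ["wrist","side","scene"]:
    im,d,W,k=cloud(c); cv2.imwrite(f"pics/r_{c}.png",im)
    hsv=cv2.cvtColor(im,cv2.COLOR_BGR2HSV); m=(hsv[...,0]>4)&(hsv[...,0]<22)&(hsv[...,1]>110)&(hsv[...,2]>60)
    z=W[...,2]; m&=(z>.085)&(z<.2)&(abs(W[...,1]+.015)<.14)&(abs(W[...,0]-.506)<.09)
    P=W[m]
    if len(P)>100: print(c,len(P),cv2.minAreaRect((P[:,:2]*1000).astype(np.float32)),np.percentile(P[:,2],[1,50,99]))
E
```

```text
t 30.73 tcp [ 0.5072 -0.0161  0.1483] jaw yaw 1.4005 F [ 0.5586 -0.3717 -2.2956] gap 0.0458 q [-0.2661  0.1604  1.8709  0.      1.1078 -1.6665]
wrist 25601 ((504.0464172363281, -15.410469055175781), (201.35971069335938, 60.882015228271484), 81.07622528076172) [0.0977 0.1255 0.152 ]
side 556 ((506.7280578613281, -16.852294921875), (210.88348388671875, 55.28743362426758), 80.10041046142578) [0.0932 0.124  0.1371]
scene 848 ((510.5013732910156, -14.174407958984375), (200.18785095214844, 61.67950439453125), 80.54766082763672) [0.093  0.1253 0.1557]
```

View pics/r_wrist.png

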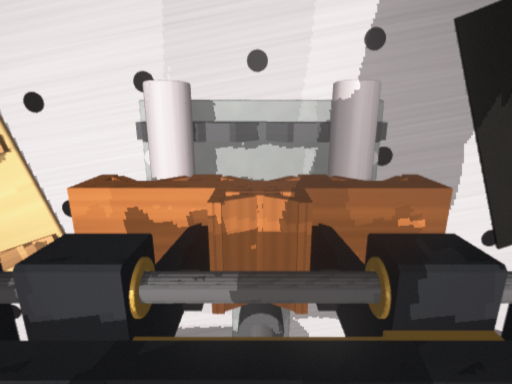

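Request:
{"name": "play_rows", "arguments": {
  "series": [
    {"dx": -0.1,"dy": 0.1,"dz": -1,"yaw": 0},
    {"dx": 0,"dy": 0,"dz": -1,"yaw": 0},
    {"dx": 0,"dy": 0,"dz": -0.6,"yaw": 0},
    {"dx": 0,"dy": 0,"dz": 0,"yaw": 0},
    {"dx": 0,"dy": 0,"dz": 0,"yaw": 0}
  ]
}}

```text
time_s: 31.5
ee_pos: [0.5054, -0.015, 0.121]
ee_rot: [0.085, 0.996, -0.0, 0.0]
force: [0.4, -0.5, -2.7]
finger_gap: 0.0457
```

Request:
{"name": "play_rows", "arguments": {
  "series": [
    {"dx": 0,"dy": 0,"dz": -0.2,"yaw": 0},
    {"dx": 0,"dy": 0,"dz": -0.2,"yaw": 0},
    {"dx": 0,"dy": 0,"dz": 0,"yaw": 0}
  ]
}}

```text
time_s: 31.88
ee_pos: [0.5052, -0.0149, 0.1168]
ee_rot: [0.085, 0.996, 0.0, -0.0]
force: [0.6, -0.9, -2.8]
finger_gap: 0.046
```

Request:
{"name": "play_rows", "arguments": {
  "series": [
    {"dx": 0,"dy": 0,"dz": -0.15,"yaw": 0},
    {"dx": 0,"dy": 0,"dz": -0.1,"yaw": 0},
    {"dx": 0,"dy": 0,"dz": 0,"yaw": 0}
  ]
}}

```text
time_s: 32.25
ee_pos: [0.5053, -0.015, 0.1144]
ee_rot: [0.085, 0.996, 0.0, -0.0]
force: [-0.0, -0.4, -3.0]
finger_gap: 0.0458
```

Request:
{"name": "play_rows", "arguments": {
  "series": [
    {"dx": 0,"dy": 0,"dz": -0.1,"yaw": 0},
    {"dx": 0,"dy": 0,"dz": 0,"yaw": 0}
  ]
}}

```text
time_s: 32.5
ee_pos: [0.5056, -0.0148, 0.114]
ee_rot: [0.085, 0.996, 0.0, 0.0]
force: [-1.6, 2.5, 4.2]
finger_gap: 0.0454
```

Request:
{"name": "play_rows", "arguments": {
  "series": [
    {"dx": 0,"dy": 0,"dz": 0,"yaw": 0},
    {"dx": 0,"dy": 0,"dz": 0,"yaw": 0},
    {"dx": 0,"dy": 0,"dz": 0,"yaw": 0},
    {"dx": 0,"dy": 0,"dz": 0,"yaw": 0}
  ],
  "hand": 0.6
}}

```text
time_s: 33.0
ee_pos: [0.5053, -0.015, 0.1134]
ee_rot: [0.085, 0.996, -0.0, -0.0]
force: [-0.9, -0.4, 0.3]
finger_gap: 0.0704
```

Request:
{"name": "play_rows", "arguments": {
  "series": [
    {"dx": 0,"dy": 0,"dz": 2,"yaw": 0},
    {"dx": 0,"dy": 0,"dz": 4,"yaw": 0},
    {"dx": 0,"dy": 2,"dz": 5,"yaw": 0},
    {"dx": 0,"dy": 5,"dz": 2,"yaw": 0.05},
    {"dx": 0,"dy": 5.5,"dz": 0,"yaw": 0.1}
  ]
}}

```text
time_s: 33.62
ee_pos: [0.5067, 0.1108, 0.2461]
ee_rot: [0.01, 1.0, -0.0, 0.003]
force: [1.3, 0.5, 0.5]
finger_gap: 0.0704
```

Request:
{"name": "play_rows", "arguments": {
  "series": [
    {"dx": 0,"dy": 5.5,"dz": 0,"yaw": 0.1},
    {"dx": 0,"dy": 4.5,"dz": 0,"yaw": 0.1},
    {"dx": 0,"dy": 2.5,"dz": 0,"yaw": 0},
    {"dx": 0,"dy": 0,"dz": 0,"yaw": 0},
    {"dx": 0,"dy": 0,"dz": 0,"yaw": 0}
  ]
}}

```text
time_s: 34.25
ee_pos: [0.5053, 0.2344, 0.2432]
ee_rot: [-0.09, 0.996, -0.0, -0.0]
force: [1.1, -0.4, 0.8]
finger_gap: 0.0706
```

```bash
python3 - <<'E'
from bars import *
st()
for c in ["wrist","side","scene"]:
    im,d,W,k=cloud(c); cv2.imwrite(f"pics/s_{c}.png",im)
    hsv=cv2.cvtColor(im,cv2.COLOR_BGR2HSV); m=(hsv[...,0]>4)&(hsv[...,0]<22)&(hsv[...,1]>110)&(hsv[...,2]>60)
    z=W[...,2]; m&=(z>.083)&(z<.13)&(abs(W[...,1]+.015)<.14)&(abs(W[...,0]-.506)<.09)
    P=W[m]
    if len(P)>100:
        B=P[P[:,2]>.106]; dk=P[(P[:,2]>.087)&(P[:,2]<.097)]
        print(c,len(P),cv2.minAreaRect((P[:,:2]*1000).astype(np.float32)),cv2.minAreaRect((B[:,:2]*1000).astype(np.float32)), "deck plane",np.linalg.lstsq(np.c_[dk[:,:2],np.ones(len(dk))],dk[:,2],rcond=None)[0], np.median(dk[:,2]))
    print(c,"roller",fitcyl(W,.49,.25,.18,.022,.045,.12))
    print(c,"L",fitcyl(W,.5173,.0498,-.17,.016,.055,.17)); print(c,"R",fitcyl(W,.4949,-.0802,-.17,.016,.055,.17))
E
```

```text
t 34.25 tcp [0.5053 0.2344 0.2432] jaw yaw 1.7503 F [ 1.1221 -0.397   0.8265] gap 0.0706 q [ 0.2215  0.1545  1.6674 -0.0005  1.3201 -1.5286]
wrist 6527 ((512.9039306640625, 33.27965545654297), (104.25999450683594, 57.106292724609375), 79.73184204101562) ((507.2896728515625, 8.179043769836426), (7.622254371643066, 55.274085998535156), 86.24495697021484) deck plane [ 0.     -0.012   0.0918] 0.09118907631367779
wrist roller (array([0.4901, 0.2489, 0.0449]), np.float64(0.1876318057781211), np.float64(0.11859611149853755), np.int64(4646))
wrist L (array([0.516 , 0.0504, 0.0549]), np.float64(-0.17197543496537118), np.float64(0.1696084011301054), np.int64(3519))
wrist R None
side 798 ((504.5418701171875, -14.115203857421875), (209.71920776367188, 57.07533264160156), 79.98797607421875) ((506.32537841796875, -16.78323745727539), (55.06081771850586, 52.42022705078125), 79.22428894042969) deck plane [-0.0108  0.0017  0.0967] 0.0910129962835412
side roller (array([0.4882, 0.2495, 0.0447]), np.float64(0.18390446066091443), np.float64(0.11900260612942665), np.int64(299))
side L (array([0.5162, 0.0
[... 167 characters left out ...]
97866), np.float64(0.16540691006584723), np.int64(312))
scene 1184 ((505.73846435546875, -12.968757629394531), (199.9267578125, 57.760894775390625), 80.4169921875) ((505.828857421875, -14.144044876098633), (48.525081634521484, 57.176883697509766), 81.96192932128906) deck plane [-0.0045 -0.0006  0.0939] 0.0916315563784025
scene roller (array([0.4919, 0.2499, 0.0443]), np.float64(0.1896501597152998), np.float64(0.11853275416661602), np.int64(649))
scene L (array([0.52  , 0.05  , 0.0553]), np.float64(-0.17446681679627613), np.float64(0.16481899907120112), np.int64(341))
scene R (array([ 0.495 , -0.0799,  0.0556]), np.float64(-0.16948829763673742), np.float64(0.16822412548343646), np.int64(342))
```

View pics/s_scene.png

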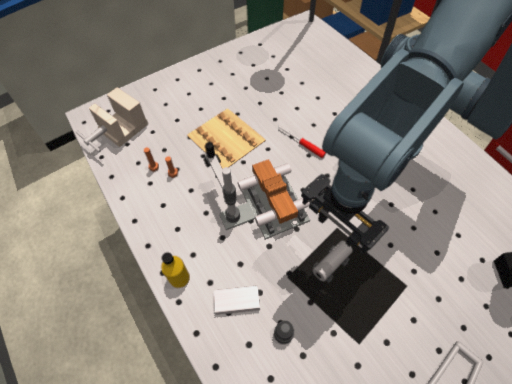

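View pics/s_wrist.png

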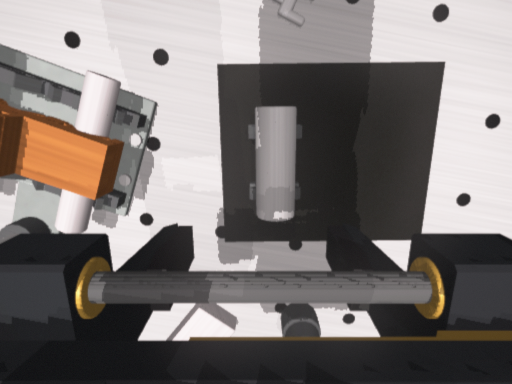

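Request:
{"name": "play_rows", "arguments": {
  "series": [
    {"dx": -1.5,"dy": 1.5,"dz": -3,"yaw": 0.008},
    {"dx": 0,"dy": 0,"dz": -5,"yaw": 0},
    {"dx": 0,"dy": 0,"dz": -4,"yaw": 0},
    {"dx": 0,"dy": 0,"dz": -3,"yaw": 0},
    {"dx": 0,"dy": 0,"dz": 0,"yaw": 0}
  ]
}}

```text
time_s: 35.02
ee_pos: [0.4886, 0.2487, 0.0912]
ee_rot: [-0.093, 0.996, -0.0, -0.003]
force: [-0.6, 0.6, 0.8]
finger_gap: 0.0704
```

Request:
{"name": "play_rows", "arguments": {
  "series": [
    {"dx": 0,"dy": 0,"dz": 0,"yaw": 0},
    {"dx": 0,"dy": 0,"dz": 0,"yaw": 0}
  ]
}}

```text
time_s: 35.28
ee_pos: [0.4917, 0.2502, 0.0953]
ee_rot: [-0.093, 0.996, 0.0, 0.002]
force: [0.1, 0.6, -0.1]
finger_gap: 0.0705
```

```bash
python3 - <<'E'
from bars import *
st()
for c in ["wrist"]:
    im,d,W,k=cloud(c); cv2.imwrite(f"pics/t_{c}.png",im)
    print(c,"roller",fitcyl(W,.49,.25,.18,.022,.045,.12))
E
```

```text
t 35.27 tcp [0.4917 0.2502 0.0953] jaw yaw 1.758 F [ 0.0686  0.5684 -0.1325] gap 0.0705 q [ 0.2555  0.3313  1.785  -0.      1.0221 -1.5025]
wrist roller (array([0.4891, 0.2491, 0.0446]), np.float64(0.18940081005854856), np.float64(0.11868161776094466), np.int64(11804))
```

View pics/t_wrist.png

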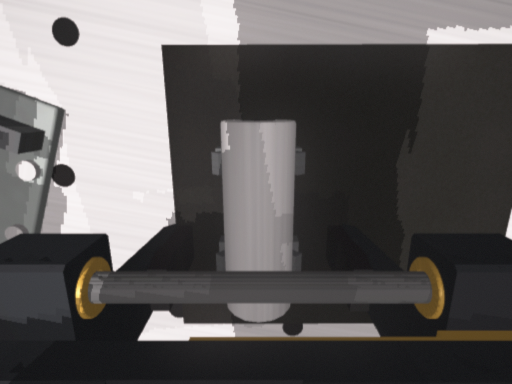

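Request:
{"name": "play_rows", "arguments": {
  "series": [
    {"dx": -0.2,"dy": -0.1,"dz": -1.5,"yaw": 0},
    {"dx": 0,"dy": 0,"dz": -1.5,"yaw": 0},
    {"dx": 0,"dy": 0,"dz": -1.0,"yaw": 0},
    {"dx": 0,"dy": 0,"dz": 0,"yaw": 0},
    {"dx": 0,"dy": 0,"dz": 0,"yaw": 0}
  ]
}}

```text
time_s: 35.95
ee_pos: [0.4884, 0.2491, 0.0534]
ee_rot: [-0.094, 0.996, 0.0, -0.0]
force: [-0.3, 0.3, -0.5]
finger_gap: 0.0704
```

Request:
{"name": "play_rows", "arguments": {
  "series": [
    {"dx": 0,"dy": 0,"dz": 0,"yaw": 0}
  ]
}}

```text
time_s: 36.08
ee_pos: [0.4887, 0.2492, 0.0539]
ee_rot: [-0.094, 0.996, 0.0, 0.0]
force: [-0.2, -0.7, -0.7]
finger_gap: 0.0709
```

Request:
{"name": "play_rows", "arguments": {
  "series": [
    {"dx": 0,"dy": 0,"dz": 0,"yaw": 0},
    {"dx": 0,"dy": 0,"dz": 0,"yaw": 0},
    {"dx": 0,"dy": 0,"dz": 0,"yaw": 0},
    {"dx": 0,"dy": 0,"dz": 0,"yaw": 0},
    {"dx": 0,"dy": 0,"dz": 0,"yaw": 0}
  ],
  "hand": -1,
  "force": 45
}}

```text
time_s: 36.7
ee_pos: [0.4884, 0.2487, 0.0536]
ee_rot: [-0.094, 0.996, -0.0, 0.0]
force: [-0.2, -2.2, 1.7]
finger_gap: 0.0428
```

```bash
python3 - <<'E'
from bars import *
st()
for c in ["wrist","side","scene"]:
    im,d,W,k=cloud(c)
    print(c,"roller",fitcyl(W,.489,.249,.188,.022,.045,.12))
E
```

```text
t 36.7 tcp [0.4884 0.2487 0.0536] jaw yaw 1.7584 F [-0.2467 -2.2007  1.7494] gap 0.0428 q [ 0.2547  0.3967  1.8023 -0.0006  0.9426 -1.5034]
wrist roller (array([0.4799, 0.2472, 0.0448]), np.float64(0.18925395133949208), np.float64(0.10006747432284935), np.int64(16374))
side roller (array([0.4878, 0.2498, 0.0454]), np.float64(0.18823146748877537), np.float64(0.11821688227909632), np.int64(147))
scene roller (array([0.5004, 0.2513, 0.0443]), np.float64(0.19629478601892056), np.float64(0.10174219637278462), np.int64(361))
```

Request:
{"name": "play_rows", "arguments": {
  "series": [
    {"dx": 0,"dy": 0,"dz": 1.5,"yaw": 0},
    {"dx": 0,"dy": 0,"dz": 5,"yaw": 0},
    {"dx": 0,"dy": 0,"dz": 6,"yaw": 0},
    {"dx": 0,"dy": -2,"dz": 5,"yaw": -0.05},
    {"dx": 0,"dy": -5,"dz": 0,"yaw": -0.08}
  ]
}}

```text
time_s: 37.48
ee_pos: [0.4905, 0.1805, 0.2337]
ee_rot: [-0.029, 1.0, 0.001, 0.005]
force: [1.0, -1.0, -7.1]
finger_gap: 0.0431
```

Request:
{"name": "play_rows", "arguments": {
  "series": [
    {"dx": 0.4,"dy": -5.5,"dz": 0,"yaw": -0.09},
    {"dx": 0.4,"dy": -5.5,"dz": 0,"yaw": -0.09},
    {"dx": 0.4,"dy": -5,"dz": 0,"yaw": -0.04},
    {"dx": 0.3,"dy": -3.2,"dz": 0,"yaw": 0},
    {"dx": 0,"dy": 0,"dz": 0,"yaw": 0}
  ]
}}

```text
time_s: 38.1
ee_pos: [0.5029, -0.0146, 0.2282]
ee_rot: [0.083, 0.997, 0.0, -0.0]
force: [0.1, 0.6, -7.0]
finger_gap: 0.0429
```

Request:
{"name": "play_rows", "arguments": {
  "series": [
    {"dx": 0,"dy": 0,"dz": 0,"yaw": 0},
    {"dx": 0,"dy": 0,"dz": 0,"yaw": 0}
  ]
}}

```text
time_s: 38.35
ee_pos: [0.5029, -0.0118, 0.2282]
ee_rot: [0.08, 0.997, 0.0, -0.0]
force: [0.4, 0.0, -6.0]
finger_gap: 0.043
```

```bash
python3 - <<'E'
from bars import *
st(); s=r.sense()["ee_pos"]
for c in ["wrist","side","scene"]:
    im,d,W,k=cloud(c); cv2.imwrite(f"pics/u_{c}.png",im)
    print(c,"roller",fitcyl(W,s[0],s[1],-.17,.022,s[2]-.009,.12))
E
```

```text
t 38.35 tcp [ 0.5029 -0.0118  0.2282] jaw yaw 1.4098 F [ 0.4438  0.04   -6.0324] gap 0.043 q [-0.26    0.0488  1.8149  0.0005  1.2787 -1.6699]
wrist roller (array([ 0.4932, -0.0103,  0.2196]), np.float64(-0.15907400372063596), np.float64(0.09744884483556268), np.int64(16017))
side roller (array([ 0.5046, -0.0112,  0.2196]), np.float64(-0.16319135648230154), np.float64(0.11890106871183215), np.int64(254))
scene roller (array([ 0.5187, -0.0148,  0.22  ]), np.float64(-0.14756100933008623), np.float64(0.09276566915041642), np.int64(305))
```

View pics/u_wrist.png

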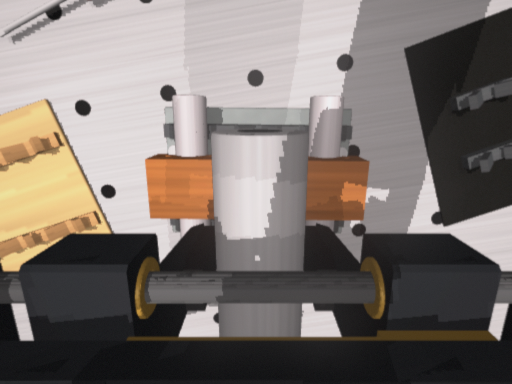

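Request:
{"name": "play_rows", "arguments": {
  "series": [
    {"dx": 0.2,"dy": -0.32,"dz": -1,"yaw": -0.009},
    {"dx": 0,"dy": 0,"dz": -2,"yaw": 0},
    {"dx": 0,"dy": 0,"dz": -2,"yaw": 0},
    {"dx": 0,"dy": 0,"dz": -1.5,"yaw": 0},
    {"dx": 0,"dy": 0,"dz": -0.5,"yaw": 0}
  ]
}}

```text
time_s: 39.12
ee_pos: [0.5046, -0.016, 0.157]
ee_rot: [0.086, 0.996, 0.0, -0.001]
force: [-0.4, 0.2, -6.3]
finger_gap: 0.0429
```

Request:
{"name": "play_rows", "arguments": {
  "series": [
    {"dx": 0,"dy": 0,"dz": 0,"yaw": 0},
    {"dx": 0,"dy": 0,"dz": 0,"yaw": 0}
  ]
}}

```text
time_s: 39.38
ee_pos: [0.5059, -0.0163, 0.1592]
ee_rot: [0.086, 0.996, -0.0, 0.001]
force: [-0.5, 0.3, -6.1]
finger_gap: 0.043
```

```bash
python3 - <<'E'
from bars import *
st(); s=r.sense()["ee_pos"]
for c in ["wrist","side","scene"]:
    im,d,W,k=cloud(c); cv2.imwrite(f"pics/v_{c}.png",im)
    print(c,"roller",fitcyl(W,s[0],s[1],-.17,.022,s[2]-.009,.12))
E
```

```text
t 39.38 tcp [ 0.5059 -0.0163  0.1592] jaw yaw 1.3994 F [-0.5435  0.2551 -6.0543] gap 0.043 q [-0.2671  0.1422  1.8663 -0.      1.1316 -1.6665]
wrist roller (array([ 0.4961, -0.0148,  0.1505]), np.float64(-0.16994506732647235), np.float64(0.09752161973986517), np.int64(16019))
side roller (array([ 0.5072, -0.0156,  0.1504]), np.float64(-0.1796049926108681), np.float64(0.11976004804142892), np.int64(217))
scene roller (array([ 0.5083, -0.0168,  0.151 ]), np.float64(-0.16599464400930578), np.float64(0.11929526730906215), np.int64(274))
```

View pics/v_wrist.png

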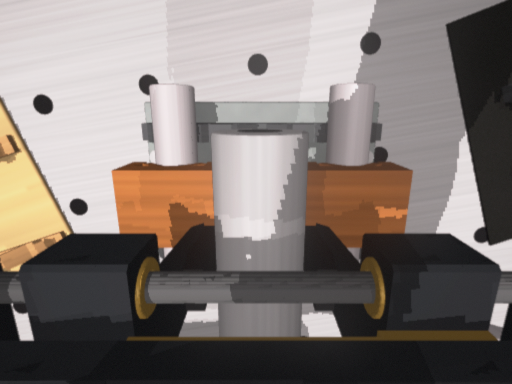

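Request:
{"name": "play_rows", "arguments": {
  "series": [
    {"dx": -0.1,"dy": 0.12,"dz": -0.6,"yaw": 0.001},
    {"dx": 0,"dy": 0,"dz": -0.6,"yaw": 0},
    {"dx": 0,"dy": 0,"dz": -0.4,"yaw": 0},
    {"dx": 0,"dy": 0,"dz": 0,"yaw": 0},
    {"dx": 0,"dy": 0,"dz": 0,"yaw": 0}
  ]
}}

```text
time_s: 40.15
ee_pos: [0.5044, -0.015, 0.1424]
ee_rot: [0.085, 0.996, -0.0, 0.0]
force: [0.3, 0.7, -6.5]
finger_gap: 0.0431
```

Request:
{"name": "play_rows", "arguments": {
  "series": [
    {"dx": 0,"dy": 0,"dz": -0.1,"yaw": 0},
    {"dx": 0,"dy": 0,"dz": -0.1,"yaw": 0},
    {"dx": 0,"dy": 0,"dz": 0,"yaw": 0}
  ]
}}

```text
time_s: 40.52
ee_pos: [0.5043, -0.0149, 0.1404]
ee_rot: [0.085, 0.996, 0.0, -0.0]
force: [-0.1, -0.1, -6.3]
finger_gap: 0.0432
```

Request:
{"name": "play_rows", "arguments": {
  "series": [
    {"dx": 0,"dy": 0,"dz": -0.1,"yaw": 0},
    {"dx": 0,"dy": 0,"dz": 0,"yaw": 0}
  ]
}}

```text
time_s: 40.78
ee_pos: [0.5045, -0.015, 0.1397]
ee_rot: [0.085, 0.996, -0.0, 0.0]
force: [-0.0, 1.3, -4.0]
finger_gap: 0.0429
```

Request:
{"name": "play_rows", "arguments": {
  "series": [
    {"dx": 0,"dy": 0,"dz": 0,"yaw": 0},
    {"dx": 0,"dy": 0,"dz": 0,"yaw": 0}
  ]
}}

```text
time_s: 41.02
ee_pos: [0.5045, -0.015, 0.1397]
ee_rot: [0.085, 0.996, -0.0, 0.0]
force: [-1.0, 1.2, -1.6]
finger_gap: 0.0431
```

Request:
{"name": "play_rows", "arguments": {
  "series": [
    {"dx": 0,"dy": 0,"dz": -0.05,"yaw": 0},
    {"dx": 0,"dy": 0,"dz": 0,"yaw": 0}
  ]
}}

```text
time_s: 41.28
ee_pos: [0.5046, -0.015, 0.1396]
ee_rot: [0.085, 0.996, -0.0, 0.0]
force: [-3.7, 1.7, 6.4]
finger_gap: 0.0428
```

Request:
{"name": "play_rows", "arguments": {
  "series": [
    {"dx": 0,"dy": 0,"dz": 0,"yaw": 0},
    {"dx": 0,"dy": 0,"dz": 0,"yaw": 0},
    {"dx": 0,"dy": 0,"dz": 0,"yaw": 0},
    {"dx": 0,"dy": 0,"dz": 0,"yaw": 0}
  ],
  "hand": 0.5
}}

```text
time_s: 41.78
ee_pos: [0.5044, -0.015, 0.1389]
ee_rot: [0.085, 0.996, -0.0, 0.0]
force: [-0.0, -0.2, 0.2]
finger_gap: 0.066
```

```bash
python3 - <<'E'
from bars import *
st(); s=r.sense()["ee_pos"]
for c in ["wrist","side","scene"]:
    im,d,W,k=cloud(c); cv2.imwrite(f"pics/w_{c}.png",im)
    print(c,"roller",fitcyl(W,s[0],s[1],-.17,.022,s[2]-.009,.12))
E
```

```text
t 41.77 tcp [ 0.5044 -0.015   0.1389] jaw yaw 1.4003 F [-0.0284 -0.1984  0.1769] gap 0.066 q [-0.2654  0.17    1.882  -0.0001  1.0895 -1.6657]
wrist roller (array([ 0.4944, -0.0129,  0.1307]), np.float64(-0.1705945538165555), np.float64(0.09717247650386307), np.int64(15522))
side roller (array([ 0.5052, -0.0143,  0.1308]), np.float64(-0.15819139448081088), np.float64(0.12013580658684686), np.int64(218))
scene roller (array([ 0.5066, -0.0147,  0.1312]), np.float64(-0.17298471683187186), np.float64(0.11943676035968631), np.int64(321))
```

Request:
{"name": "play_rows", "arguments": {
  "series": [
    {"dx": 0,"dy": 0,"dz": 2,"yaw": 0},
    {"dx": 0,"dy": 0,"dz": 5,"yaw": 0},
    {"dx": 0,"dy": 0,"dz": 6,"yaw": 0},
    {"dx": 0,"dy": 0,"dz": 4,"yaw": 0},
    {"dx": 0,"dy": 0,"dz": 0,"yaw": 0}
  ]
}}

```text
time_s: 42.55
ee_pos: [0.5061, -0.0154, 0.3129]
ee_rot: [0.085, 0.996, -0.001, 0.004]
force: [-0.1, -0.7, -0.1]
finger_gap: 0.0662
```

Request:
{"name": "play_rows", "arguments": {
  "series": [
    {"dx": 3,"dy": -4.2,"dz": 0,"yaw": 0.01},
    {"dx": 3,"dy": -4.2,"dz": 0,"yaw": 0.01},
    {"dx": 3,"dy": -4.2,"dz": 0,"yaw": 0.01},
    {"dx": 2.5,"dy": -3.1,"dz": 0,"yaw": 0.008},
    {"dx": 0,"dy": 0,"dz": 0,"yaw": 0}
  ],
  "hand": 0.7
}}

```text
time_s: 43.18
ee_pos: [0.6194, -0.174, 0.3059]
ee_rot: [0.067, 0.998, 0.001, -0.002]
force: [0.4, 0.2, -0.2]
finger_gap: 0.0749
```

Request:
{"name": "play_rows", "arguments": {
  "series": [
    {"dx": 0,"dy": 0,"dz": 0,"yaw": 0},
    {"dx": 0,"dy": 0,"dz": 0,"yaw": 0}
  ]
}}

```text
time_s: 43.42
ee_pos: [0.6188, -0.1708, 0.3087]
ee_rot: [0.066, 0.998, 0.0, -0.0]
force: [0.4, 1.4, 0.6]
finger_gap: 0.0749
```

```bash
python3 - <<'E'
from bars import *
from scipy.optimize import least_squares
st()
def circ(P,rr):
    f=lambda q:np.hypot(P[:,0]-q[0],P[:,1]-q[1])-rr
    return least_squares(f,P[:,:2].mean(0),loss="soft_l1",f_scale=0.002).x
for c in ["wrist","side","scene"]:
    im,d,W,k=cloud(c); cv2.imwrite(f"pics/x_{c}.png",im)
    print(c,"roller",fitcyl(W,.506,-.015,-.17,.022,.131,.12))
    P=W.reshape(-1,3);P=P[~np.isnan(P[:,0])]; P=P[np.all((P>(.59,-.21,.162))&(P<(.65,-.14,.2075)),1)]
    if len(P)>15: print("knob",len(P),circ(P,.013),P.min(0),P.max(0))
E
```

```text
t 43.42 tcp [ 0.6188 -0.1708  0.3087] jaw yaw 1.4393 F [0.4237 1.4085 0.6497] gap 0.0749 q [-0.4539  0.2931  1.3685  0.0001  1.4808 -1.8933]
wrist roller (array([ 0.5212, -0.0176,  0.1308]), np.float64(-0.16960338670553488), np.float64(0.08889717023551258), np.int64(5510))
knob 756 [ 0.6205 -0.1719] [ 0.6068 -0.1839  0.1626] [ 0.6315 -0.159   0.2075]
side roller (array([ 0.5054, -0.0142,  0.1308]), np.float64(-0.16263668761944172), np.float64(0.11866785335326546), np.int64(478))
knob 134 [ 0.6193 -0.1712] [ 0.6066 -0.1884  0.1637] [ 0.6323 -0.1637  0.2075]
scene roller (array([ 0.5068, -0.0149,  0.1312]), np.float64(-0.16786944980029558), np.float64(0.11898114523563974), np.int64(645))
knob 113 [ 0.6196 -0.1721] [ 0.6071 -0.1821  0.162 ] [ 0.6329 -0.1576  0.2075]
```

View pics/x_scene.png

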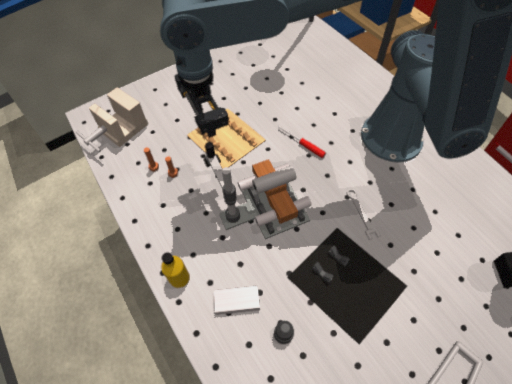

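View pics/x_wrist.png

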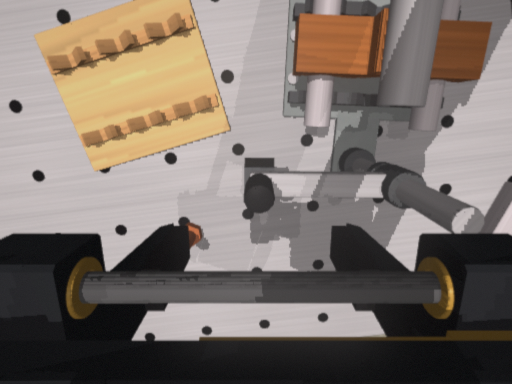

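Request:
{"name": "play_rows", "arguments": {
  "series": [
    {"dx": 0.1,"dy": -0.1,"dz": -3,"yaw": 0},
    {"dx": 0,"dy": 0,"dz": -4,"yaw": 0},
    {"dx": 0,"dy": 0,"dz": -3,"yaw": 0},
    {"dx": 0,"dy": 0,"dz": -1,"yaw": 0},
    {"dx": 0,"dy": 0,"dz": 0,"yaw": 0}
  ]
}}

```text
time_s: 44.2
ee_pos: [0.6203, -0.1727, 0.1991]
ee_rot: [0.066, 0.998, 0.0, -0.0]
force: [-0.4, 0.3, 0.4]
finger_gap: 0.0749
```

Request:
{"name": "play_rows", "arguments": {
  "series": [
    {"dx": 0,"dy": 0,"dz": 0,"yaw": 0},
    {"dx": 0,"dy": 0,"dz": 0,"yaw": 0}
  ]
}}

```text
time_s: 44.45
ee_pos: [0.6211, -0.1733, 0.2006]
ee_rot: [0.066, 0.998, -0.001, 0.001]
force: [-0.3, -0.4, 0.6]
finger_gap: 0.075
```

Request:
{"name": "play_rows", "arguments": {
  "series": [
    {"dx": -0.1,"dy": 0.15,"dz": -0.8,"yaw": 0},
    {"dx": 0,"dy": 0,"dz": 0,"yaw": 0},
    {"dx": 0,"dy": 0,"dz": 0,"yaw": 0}
  ]
}}

```text
time_s: 44.82
ee_pos: [0.6192, -0.1714, 0.1907]
ee_rot: [0.066, 0.998, 0.0, -0.0]
force: [0.5, -0.4, -0.4]
finger_gap: 0.0747
```

Request:
{"name": "play_rows", "arguments": {
  "series": [
    {"dx": 0,"dy": 0,"dz": 0,"yaw": 0},
    {"dx": 0,"dy": 0,"dz": 0,"yaw": 0},
    {"dx": 0,"dy": 0,"dz": 0,"yaw": 0},
    {"dx": 0,"dy": 0,"dz": 0,"yaw": 0},
    {"dx": 0,"dy": 0,"dz": 0,"yaw": 0}
  ],
  "hand": -1,
  "force": 50
}}

```text
time_s: 45.45
ee_pos: [0.6193, -0.1715, 0.1909]
ee_rot: [0.066, 0.998, 0.0, -0.0]
force: [0.1, -0.4, -0.0]
finger_gap: 0.027
```

Request:
{"name": "play_rows", "arguments": {
  "series": [
    {"dx": 0,"dy": 0,"dz": 0,"yaw": 0},
    {"dx": 0,"dy": 0,"dz": 0,"yaw": 0}
  ]
}}

```text
time_s: 45.7
ee_pos: [0.6193, -0.1715, 0.191]
ee_rot: [0.066, 0.998, -0.0, 0.0]
force: [0.6, -0.5, 0.5]
finger_gap: 0.0252
```

Lift 5.5 cm and compute the arc back.

Request:
{"name": "play_rows", "arguments": {
  "series": [
    {"dx": 0,"dy": 0,"dz": 1.1,"yaw": 0},
    {"dx": 0,"dy": 0,"dz": 1.1,"yaw": 0},
    {"dx": 0,"dy": 0,"dz": 1.2,"yaw": 0},
    {"dx": 0,"dy": 0,"dz": 1.2,"yaw": 0},
    {"dx": 0,"dy": 0,"dz": 1.1,"yaw": 0}
  ]
}}

```text
time_s: 46.32
ee_pos: [0.6189, -0.1711, 0.2482]
ee_rot: [0.066, 0.998, 0.0, -0.001]
force: [-1.0, 0.7, -14.6]
finger_gap: 0.025
```

```bash
python3 - <<'E'
from h import *
st()
s=r.sense(); p=s["ee_pos"]; c=np.array([.6388,-.038]); v=p[:2]-c; R=np.hypot(*v); a=np.arctan2(v[1],v[0])%(2*np.pi); print(R,a,"swing",a-(np.pi-.17))
prev=p[:2]; n=15; end=np.pi-.17
for i in range(1,n+1):
    b=a+(end-a)*i/n; Ri=R+(.135-R)*i/n; q=c+Ri*np.array([np.cos(b),np.sin(b)]); print((q-prev)*100,(end-a)/n); prev=q
print(prev)
E
```

```text
t 46.33 tcp [ 0.6189 -0.1711  0.2482] jaw yaw 1.4386 F [ -1.0442   0.7408 -14.5652] gap 0.025 q [-0.4543  0.3361  1.4355  0.0001  1.3714 -1.8929]
0.1346046116830542 4.564101292207896 swing 1.5925086386181029
[-1.4002  0.2831] -0.10616724257454019
[-1.3626  0.43  ] -0.10616724257454019
[-1.3096  0.5721] -0.10616724257454019
[-1.2418  0.7078] -0.10616724257454019
[-1.1601  0.8356] -0.10616724257454019
[-1.0652  0.954 ] -0.10616724257454019
[-0.9583  1.0617] -0.10616724257454019
[-0.8406  1.1575] -0.10616724257454019
[-0.7133  1.2403] -0.10616724257454019
[-0.578   1.3091] -0.10616724257454019
[-0.4361  1.3633] -0.10616724257454019
[-0.2892  1.4021] -0.10616724257454019
[-0.139   1.4251] -0.10616724257454019
[0.0128 1.4321] -0.10616724257454019
[0.1645 1.423 ] -0.10616724257454019
[ 0.5057 -0.0152]
```

Request:
{"name": "play_rows", "arguments": {
  "series": [
    {"dx": -1.4,"dy": 0.28,"dz": 0,"yaw": -0.106},
    {"dx": -1.36,"dy": 0.43,"dz": 0,"yaw": -0.106},
    {"dx": -1.31,"dy": 0.57,"dz": 0,"yaw": -0.106},
    {"dx": -1.24,"dy": 0.71,"dz": 0,"yaw": -0.106},
    {"dx": -1.16,"dy": 0.84,"dz": 0,"yaw": -0.106}
  ]
}}

```text
time_s: 46.95
ee_pos: [0.5548, -0.1432, 0.2495]
ee_rot: [0.327, 0.945, -0.0, 0.001]
force: [0.9, 0.3, -10.7]
finger_gap: 0.0247
```

Request:
{"name": "play_rows", "arguments": {
  "series": [
    {"dx": -1.07,"dy": 0.95,"dz": 0,"yaw": -0.106},
    {"dx": -0.96,"dy": 1.06,"dz": 0,"yaw": -0.106},
    {"dx": -0.84,"dy": 1.16,"dz": 0,"yaw": -0.106},
    {"dx": -0.71,"dy": 1.24,"dz": 0,"yaw": -0.106},
    {"dx": -0.58,"dy": 1.31,"dz": 0,"yaw": -0.106}
  ]
}}

```text
time_s: 47.58
ee_pos: [0.513, -0.086, 0.2495]
ee_rot: [0.563, 0.827, -0.0, 0.001]
force: [0.3, -1.7, -9.9]
finger_gap: 0.0247
```

```bash
python3 - <<'E'
from h import *
st()
s=r.sense(); p=s["ee_pos"]; c=np.array([.6388,-.038]); v=p[:2]-c; R=np.hypot(*v); a=np.arctan2(v[1],v[0])%(2*np.pi); print(R,a,"swing",a-(np.pi-.17))
im,d,W,k=cloud("side"); cv2.imwrite("pics/y_side.png",im)
E
```

```text
t 47.58 tcp [ 0.513  -0.086   0.2495] jaw yaw 0.3751 F [ 0.2815 -1.7109 -9.8511] gap 0.0247 q [-0.3941  0.0642  1.7536 -0.0006  1.3217 -0.769 ]
0.13458728770174122 3.505899811287605 swing 0.5343071576978118
```

View pics/y_side.png

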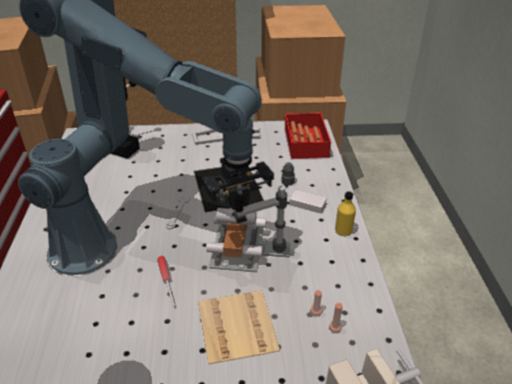

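Request:
{"name": "play_rows", "arguments": {
  "series": [
    {"dx": -0.44,"dy": 1.36,"dz": 0,"yaw": -0.107},
    {"dx": -0.29,"dy": 1.4,"dz": 0,"yaw": -0.107},
    {"dx": -0.14,"dy": 1.43,"dz": 0,"yaw": -0.107},
    {"dx": 0.01,"dy": 1.43,"dz": 0,"yaw": -0.107},
    {"dx": 0.16,"dy": 1.42,"dz": 0,"yaw": -0.107}
  ]
}}

```text
time_s: 48.25
ee_pos: [0.5061, -0.0153, 0.2491]
ee_rot: [0.761, 0.649, 0.0, 0.0]
force: [-0.4, -1.3, -11.0]
finger_gap: 0.0251
```

Request:
{"name": "play_rows", "arguments": {
  "series": [
    {"dx": 0,"dy": 0,"dz": 0,"yaw": 0},
    {"dx": 0,"dy": 0,"dz": 0,"yaw": 0}
  ]
}}

```text
time_s: 48.5
ee_pos: [0.5061, -0.0157, 0.2485]
ee_rot: [0.759, 0.651, 0.0, 0.0]
force: [-1.3, 1.8, -9.9]
finger_gap: 0.0247
```

```bash
python3 - <<'E'
from bars import *
st()
s=r.sense(); p=s["ee_pos"]; c=np.array([.6388,-.038]); v=p[:2]-c; R=np.hypot(*v); a=np.arctan2(v[1],v[0])%(2*np.pi); print(R,a,"swing",a-(np.pi-.17))
for cc in ["side","scene"]:
    im,d,W,k=cloud(cc); cv2.imwrite(f"pics/z_{cc}.png",im)
    print(cc,"roller",fitcyl(W,.506,-.015,-.17,.022,.131,.12))
E
```

```text
t 48.5 tcp [ 0.5061 -0.0157  0.2485] jaw yaw -0.1537 F [-1.3462  1.8267 -9.9301] gap 0.0247 q [-0.266   0.0344  1.7869  0.0004  1.3198 -0.1124]
0.1345257099476405 2.9750248122168257 swing 0.0034321586270325
side roller (array([ 0.5058, -0.0142,  0.1308]), np.float64(-0.17288163799334666), np.float64(0.11975485154270338), np.int64(487))
scene roller (array([ 0.5069, -0.0148,  0.1313]), np.float64(-0.17334119200403492), np.float64(0.11876251794981613), np.int64(605))
```

Request:
{"name": "play_rows", "arguments": {
  "series": [
    {"dx": 0,"dy": 0.05,"dz": -0.8,"yaw": 0},
    {"dx": 0,"dy": 0,"dz": -0.8,"yaw": 0},
    {"dx": 0,"dy": 0,"dz": -0.8,"yaw": 0},
    {"dx": 0,"dy": 0,"dz": -0.6,"yaw": 0},
    {"dx": 0,"dy": 0,"dz": -0.2,"yaw": 0}
  ]
}}

```text
time_s: 49.22
ee_pos: [0.5061, -0.0152, 0.2154]
ee_rot: [0.76, 0.65, -0.0, 0.0]
force: [-1.3, -1.5, -7.5]
finger_gap: 0.0247
```

Request:
{"name": "play_rows", "arguments": {
  "series": [
    {"dx": 0,"dy": 0,"dz": -0.2,"yaw": 0},
    {"dx": 0,"dy": 0,"dz": -0.2,"yaw": 0},
    {"dx": 0,"dy": 0,"dz": -0.2,"yaw": 0},
    {"dx": 0,"dy": 0,"dz": 0,"yaw": 0}
  ]
}}

```text
time_s: 49.72
ee_pos: [0.5061, -0.0151, 0.2098]
ee_rot: [0.76, 0.65, 0.0, 0.0]
force: [0.5, -1.0, -8.3]
finger_gap: 0.0245
```

Request:
{"name": "play_rows", "arguments": {
  "series": [
    {"dx": 0,"dy": 0,"dz": -0.1,"yaw": 0},
    {"dx": 0,"dy": 0,"dz": -0.05,"yaw": 0},
    {"dx": 0,"dy": 0,"dz": 0,"yaw": 0}
  ]
}}

```text
time_s: 50.1
ee_pos: [0.5062, -0.0151, 0.2091]
ee_rot: [0.76, 0.65, 0.0, 0.0]
force: [-4.3, 0.3, 1.0]
finger_gap: 0.0248
```

Request:
{"name": "play_rows", "arguments": {
  "series": [
    {"dx": 0,"dy": 0,"dz": 0,"yaw": 0},
    {"dx": 0,"dy": 0,"dz": 0,"yaw": 0},
    {"dx": 0,"dy": 0,"dz": 0,"yaw": 0},
    {"dx": 0,"dy": 0,"dz": 0,"yaw": 0},
    {"dx": 0,"dy": 0,"dz": 0,"yaw": 0}
  ],
  "hand": 0.5
}}

```text
time_s: 50.72
ee_pos: [0.5061, -0.0151, 0.2084]
ee_rot: [0.76, 0.65, 0.0, 0.0]
force: [0.4, 0.5, -0.4]
finger_gap: 0.0655
```

Request:
{"name": "play_rows", "arguments": {
  "series": [
    {"dx": 0,"dy": 0,"dz": 2,"yaw": 0},
    {"dx": 0,"dy": 0,"dz": 4,"yaw": 0},
    {"dx": 0,"dy": 0,"dz": 4,"yaw": 0},
    {"dx": -4,"dy": 0,"dz": 3,"yaw": 0},
    {"dx": -6,"dy": 0,"dz": 0,"yaw": 0}
  ]
}}

```text
time_s: 51.35
ee_pos: [0.4066, -0.0156, 0.3411]
ee_rot: [0.76, 0.65, 0.001, 0.002]
force: [-0.6, -1.1, 0.6]
finger_gap: 0.0662
```

Request:
{"name": "play_rows", "arguments": {
  "series": [
    {"dx": -4,"dy": 0,"dz": 2,"yaw": 0},
    {"dx": 0,"dy": 0,"dz": 0,"yaw": 0},
    {"dx": 0,"dy": 0,"dz": 0,"yaw": 0},
    {"dx": 0,"dy": 0,"dz": 0,"yaw": 0}
  ]
}}

```text
time_s: 51.85
ee_pos: [0.3665, -0.0151, 0.3577]
ee_rot: [0.76, 0.65, -0.0, -0.001]
force: [-0.0, 0.7, -0.5]
finger_gap: 0.0663
```

```bash
python3 - <<'E'
from bars import *
from scipy.optimize import least_squares
st()
def circ(P,rr):
    f=lambda q:np.hypot(P[:,0]-q[0],P[:,1]-q[1])-rr
    return least_squares(f,P[:,:2].mean(0),loss="soft_l1",f_scale=0.002).x
for c in ["wrist","side","scene"]:
    im,d,W,k=cloud(c); cv2.imwrite(f"pics/zz_{c}.png",im)
    print(c,"roller",fitcyl(W,.506,-.015,-.17,.022,.131,.12))
    print(c,"L",fitcyl(W,.5173,.0498,-.17,.016,.055,.17)); print(c,"R",fitcyl(W,.4949,-.0802,-.17,.016,.055,.17))
    P=W.reshape(-1,3);P=P[~np.isnan(P[:,0])]; P=P[np.all((P>(.47,-.05,.182))&(P<(.54,.02,.235)),1)]
    if len(P)>15: print("knob",len(P),circ(P,.013),np.percentile(P,[1,99],axis=0))
    hsv=cv2.cvtColor(im,cv2.COLOR_BGR2HSV); m=(hsv[...,0]>4)&(hsv[...,0]<22)&(hsv[...,1]>110)&(hsv[...,2]>60)
    z=W[...,2]; m&=(z>.087)&(z<.097)&(abs(W[...,1]+.015)<.14)&(abs(W[...,0]-.506)<.09); P=W[m]
    if len(P)>30: print("deck",len(P),np.median(P[:,2]),cv2.minAreaRect((P[:,:2]*1000).astype(np.float32)),np.linalg.lstsq(np.c_[P[:,:2],np.ones(len(P))],P[:,2],rcond=None)[0])
E
```

```text
t 51.85 tcp [ 0.3665 -0.0151  0.3577] jaw yaw -0.1565 F [-0.0276  0.6769 -0.462 ] gap 0.0663 q [-0.3682 -0.3967  1.9325  0.0001  1.6074 -0.2117]
wrist roller (array([ 0.5045, -0.0151,  0.1312]), np.float64(-0.17319194690258863), np.float64(0.11829301244260998), np.int64(2057))
wrist L (array([0.5157, 0.0501, 0.0549]), np.float64(-0.17270176224603193), np.float64(0.16903503252781185), np.int64(2040))
wrist R (array([ 0.4938, -0.0801,  0.0548]), np.float64(-0.1718476012496746), np.float64(0.16912962345548394), np.int64(1639))
knob 1131 [ 0.5055 -0.0161] [[ 0.492  -0.0266  0.1831]
 [ 0.515  -0.0031  0.2263]]
deck 4836 0.09107897192641046 ((504.4360656738281, -14.369438171386719), (198.541748046875, 56.607357025146484), 80.26773071289062) [ 0.0034 -0.0001  0.0893]
side roller (array([ 0.5058, -0.0142,  0.1314]), np.float64(-0.16690345632199077), np.float64(0.11862545887023357), np.int64(381))
side L (array([0.5159, 0.0507, 0.0547]), np.float64(-0.1667950171966235), np.float64(0.1693578788135932), np.int64(125))
side R (array([ 0.496 , -0.0799,  0.0542]), np.float64(-0.17089383138027292), np.float64(0.16496361468441378), np.int64(315))
knob 130 [ 0.5048 -0.015 ] [[ 0.4923 -0.0323  0.183 ]
 [ 0.5168 -0.0029  0.2281]]
deck 343 0.09102591697293717 ((496.19189453125, -61.435447692871094), (112.67247009277344, 56.43809509277344), 79.91241455078125) [0.0049 0.0091 0.0894]
scene roller (array([ 0.5065, -0.0149,  0.132 ]), np.float64(-0.18037447073318263), np.float64(0.11937671637391434), np.int64(436))
scene L (array([0.5175, 0.0505, 0.0554]), np.float64(-0.1748069104486355), np.float64(0.1694615010265419), np.int64(393))
scene R None
knob 145 [ 0.5054 -0.0159] [[ 0.4958 -0.0254  0.1826]
 [ 0.519  -0.0017  0.228 ]]
deck 638 0.09155915269263717 ((505.5535888671875, -12.943397521972656), (199.50497436523438, 56.979454040527344), 80.21659851074219) [ 0.0103 -0.0023  0.0863]
```

View pics/zz_scene.png

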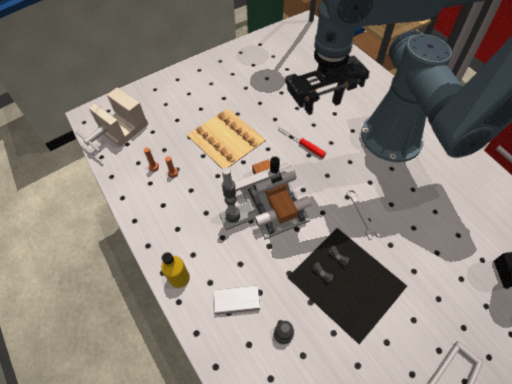

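View pics/zz_side.png

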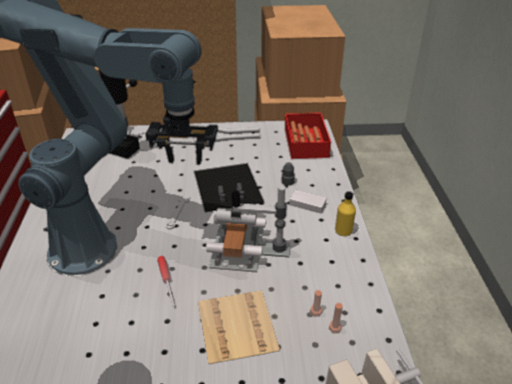

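```bash
python3 -c "
from plant import r
print(r.sign_off())"
```

```text
the job is handed in; nothing more can be done
None
```

The V-rack is loaded and clamped, and the job was handed in at about 52 s of the 210 s allowed.

**What was done**
- I lifted the clamp bar by its knob, swung it aside to about 1.59 rad and let it down gently.
- The tray held two bars. I laid one in the left notch pair and one in the right.
- I set the batten over the bars and laid the roller in its V.
- I lifted the clamp about 57 mm, swung it back to about 0 rad and lowered it until the foot rested on the roller. Then I released it and moved the arm clear.

**Last checks in the camera images**

| Part | Measured | Expected |
|---|---|---|
| Bar axes, height | about 55 mm | 55 mm |
| Bars, position along and across the rack | within about 2 mm of the rack points | at v_left and v_right |
| Batten deck, height | 91 to 91.5 mm, tilt under 0.01 rad | 91 mm, level |
| Roller axis, height | 131 to 132 mm, centred within about 1 to 2 mm | 131 mm |
| Knob top, height | about 226 to 228 mm (clamp lift about 0.019 to 0.021 m) | lift about 0.018 m |

- **Surroundings:** the tools, bolts, block and bottle look undisturbed in the final pictures.
- **Disagreements:** one earlier wrist view put the rack about 6 mm off because the arm was still moving. I rejected it in favour of the other cameras. In the final check the scene camera gave no fit for the right bar, because that bar was mostly hidden. The wrist and side cameras both measured it in place.

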